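Set out covered dishes on the levelled pouring platform

ROBOT

A 6-joint arm with a two-finger parallel gripper is mounted at the origin on the work surface. World frame = base frame: x ahead of the robot, y to its left, z up, the work surface at z = 0. Lengths are in m, angles in rad, forces in N, time in s.
With the tool pointing down it reaches from about 0.275 to 0.875 m from the base axis. Payload 12.5 kg.
Tool frame: the origin (TCP) lies on the centre line of the jaws, within the pads' length; the fingertips stand 8 mm ahead of it and the grasp point (between the pads) lies 11 mm behind it; z points along the fingers, y is the line along which they close (so a half turn about z gives the same grasp; the last joint's range is limited). The gripper opens to 85 mm and grips with 20 to 120 N. Pads are 22 mm wide; open, the fingers measure 114 mm over their backs; the gripper's body (76 mm by 85 mm) begins 54 mm behind the grasp point. The pads swing forward as they close: fully open they stand 13 mm farther back than shut.
Start: joints at [1.178, 0.351, 1.652, -0, 1.139, -0.085], TCP at [0.167, 0.524, 0.239] pointing down, gripper open.
Joint ranges: [-2.75, 2.75], [-0.79, 2.1], [0.01, 2.65], [-1.57, 4.71], [0.07, 3.14], [-2.87, 2.87]. Speed limits (rad/s): [2.22, 2.22, 2.79, 3.14, 3.14, 3.14].

INTERFACE

Orientations are given as a unit quaternion [w, x, y, z].
In Python, from workcell import * gives the robot as it stands.
- The arm moves only by the tool play_rows, never from a script. Its argument "motion" is a list of rows, each an object of numbers: "x", "y", "z": the shift along the tool's x, y, z in m; "wx", "wy", "wz": the turn, a rotation vector about the tool's x, y, z in rad; "claw": the closure in counts, from 0 (fully open) to 255 (shut). In form: [{"x": .., "y": .., "z": .., "wx": .., "wy": .., "wz": .., "claw": ..}, ...]. A call has 1 to 12 rows; each row is the pose to reach, as a shift and turn from the pose commanded when the call began, along the tool's axes at that moment; what a row does not reach only later rows make up. A row lasts 1/12 s, in which the tool goes at most 41.7 mm and 7.16 degrees, less where a joint would pass 70% of its speed; a pose out of reach is approached as far as the arm can. A call with a gripper value outside its range is refused whole. The fingers move at their own pace and stop on an object; "squeeze" is the grip in N (left out, the last holds). Time passes only in rows, so rows that repeat a pose let the fingers close. It gives the time, the measured TCP pose, the force, the opening and the grip force at its end, in the units of the state.
- observe(): the state, without advancing time (a new reading comes with each control period).
- camera(name): name is "scene" or "top" or "wrist"; returns the picture (400x640x3 uint8, blue, green, red); there is no depth.
- calibration(name): a dict with "mtx" (3x3 intrinsics, pixels), "k1" (the pictures are not rectified: a ray, as slopes to the right and down, at radius r is drawn at 1 + k1 r^2 times it, then the intrinsics apply), "R" (3x3) and "t" (3): a world point X has camera coordinates R X + t; the wrist camera has in their place "hand_eye" (4x4, takes a point from camera to tool coordinates, whose origin is the TCP and whose axes are the flange's). Camera axes: x right, y down, z forward; pixel columns grow to the right and rows downward; lengths in m; the calibration is good to about 2 mm. A picture is of the moment at which its call begins: read the wrist's pose just before it. calibration takes no time and is no camera call.
- finish_job(): hands the job in; it is judged then, once.
Trained networks look in the newest picture that a camera, given by its name, has taken for a name from the list of things; names that differ only in an ending like _2 or _b are one class to them, and where a whole thing is asked for, a point or a joint stands for the part that bears it (a point fixed in the world has none). Each returns a list of dicts, best first, with "p" (0 to 1); they miss things now and then, are a little off and sometimes report something else, mostly with a low value. They report only what shows in the picture. A call takes as long as a camera call.
- spot_in(camera, label): "xyz" ([x, y, z] in m, in the coordinates of the camera as it stood for that picture, good to about 4 mm: the middle of the surface that is visible of it).
The state is a dict: "time_s": time; "qpos": joint angles; "joint_vel": joint speeds; "joint_efforts": joint torques, N m; "ee_pos": TCP position; "tcp_rot": TCP orientation; "ft_force": force on the tool from outside, world axes, zero at the start; "wrist_torque": the same for the moment, N m; "width": finger opening in m; "gripper_force": force on a finger pad.
Only numpy, scipy, OpenCV 4.12 (cv2) and the standard library are available. Lean on these libraries where they do the work, as an engineer would, in place of code of your own. Each camera call takes 0.05 s, during which the arm holds its last target. There are 200 camera calls.

TASK

Get the pouring place ready: first turn the tilt knob until the hinged platform is level. Then slide the chest's doors one at a time fully past their neighbour to reach the bays, and stand every covered dish from the chest upright on the platform, side by side and wholly on the plate. Finish with both chest doors fully shut and the platform still level, and do not disturb the other things on the table.

Things in the scene. Friction and masses are not known exactly. Their poses are not given: they have to be found in the camera images.
- chest_mid (a point): fixed white chest, 220 mm (x) by 356 mm (y), 84 mm high at the rim, with two bays under two clear sliding doors. This point: centre of the chest at bay-floor height, 20 mm above the table; x away from the robot, y left along the doors' track. Front, back and partition walls end 47 mm above this point, the upper track rails 55.5 mm, the rim at back and ends 64 mm
- left_bay (a point): centre of the left bay's floor, 84 mm to the left of the chest's centre. The bay is 196 mm (x) by 152 mm (y), axes as the chest's; covered by the left door when that is shut, and by the right door when that is slid open
- right_bay (a point): centre of the right bay's floor, 84 mm to the right of the chest's centre. The bay is 196 mm (x) by 152 mm (y), axes as the chest's; covered by the right door when that is shut, and by the left door when that is slid open
- left_door (a joint): opening of the left door, m: 0 = shut over the left bay (stop), 0.155 = fully slid to the right (along the chest's -y, stop), lying under the right door. 4 mm thick, on the lower track, top 51.5 mm above the bay floor. Friction about 2 N; stays where it is left. It may start up to 20 mm ajar
- left_door_handle (a point): middle of the left door's black upright grip bar: 12 mm thick (chest x), 45 mm long (y), top 12 mm above this point. It stands on a tab (top 16 mm below this point) projecting in front of the chest from the middle of the door's front edge, 148 mm in front of the chest's centre. Moves with the door; axes as the chest's
- right_door (a joint): opening of the right door, m: 0 = shut over the right bay (stop), 0.155 = fully slid to the left (along the chest's +y, stop), lying over the left door. 4 mm thick, on the upper track, top 60 mm above the bay floor. Friction about 2 N; stays where it is left. It may start up to 20 mm ajar
- right_door_handle (a point): middle of the right door's black upright grip bar: 12 mm thick (chest x), 45 mm long (y), top 12 mm above this point, door surface 12 mm below it. It stands on the door near its front edge, 80 mm in front of the chest's centre. Moves with the door; axes as the chest's
- platform_mid (a point): middle of the top face of the pouring platform, a square aluminium plate 220 by 220 mm, 6 mm thick, about 60 mm above the table when level, with a small green dot here; x away from the robot, y left, z normal to the plate. It is hinged along its far edge, 115 mm beyond this point, and its near edge rises and falls
- platform (a joint): tilt of the platform, rad: 0 = level, positive = the near edge hangs low. It starts at about 0.06 to 0.12; each radian of clockwise turn of the tilt knob lowers the value by 0.03
- tilt_knob (a joint): turn of the tilt knob, rad, 0 to 5.6, growing clockwise seen from above; the platform is level at 4.0. Stiff (0.1 N m), stays where it is left
- tilt_knob_grip (a point): point on the tilt knob's upright axis at gripping height, 67 mm above the table, on a grey block at the right of the platform. Black knob: a 44 mm disc (top 23 mm below this point) under a raised bar grip 42 mm long, 14 mm thick, top 7 mm above this point. This point's x axis runs along the bar and turns with it
- dish1_mid (a point): covered white porcelain dish, 62 mm across, 39 mm high: body and lid (one piece) reach 23 mm, above them on the axis a steel cylindrical knob to grip, 18 mm across, 16 mm high. This point: on the axis, 19.5 mm above the underside (knob centre 11.5 mm higher); z up the axis. About 90 g. Starts in either bay of the chest. Three or four dishes are present; absent ones have no pose
- dish2_mid (a point): covered white porcelain dish, 62 mm across, 39 mm high: body and lid (one piece) reach 23 mm, above them on the axis a steel cylindrical knob to grip, 18 mm across, 16 mm high. This point: on the axis, 19.5 mm above the underside (knob centre 11.5 mm higher); z up the axis. About 90 g. Starts in either bay of the chest. Three or four dishes are present; absent ones have no pose
- dish3_mid (a point): covered white porcelain dish, 62 mm across, 39 mm high: body and lid (one piece) reach 23 mm, above them on the axis a steel cylindrical knob to grip, 18 mm across, 16 mm high. This point: on the axis, 19.5 mm above the underside (knob centre 11.5 mm higher); z up the axis. About 90 g. Starts in either bay of the chest. Three or four dishes are present; absent ones have no pose
- dish4_mid (a point): covered white porcelain dish, 62 mm across, 39 mm high: body and lid (one piece) reach 23 mm, above them on the axis a steel cylindrical knob to grip, 18 mm across, 16 mm high. This point: on the axis, 19.5 mm above the underside (knob centre 11.5 mm higher); z up the axis. About 90 g. Starts in either bay of the chest. Three or four dishes are present; absent ones have no pose
- media_bottle: bottle with blue cap, 56 mm across, 120 mm high; origin at its underside. Bystander, to be left where it stands.
- beaker: open glass cup, 60 mm across, 75 mm high; origin at its underside. Bystander, to be left where it stands.
- jar: amber jar with white cap, 52 mm across, 65 mm high; origin at its underside. Bystander, to be left where it stands.
- plate_stack: stack of five clear 90 mm culture plates, 70 mm high; origin at its underside. Bystander, to be left where it stands.
- scoop: measuring spoon with grey handle, 180 mm long, lying on the table; origin at its underside. Bystander, to be left where it stands.
- weight: brass weight, 32 mm across, 35 mm high; origin at its underside. Bystander, to be left where it stands.

How it is judged:
On the way, in this order (a step that is already met when the one before it is completed fails the run):
1. the platform is level (within 0.02 rad) (value of joint platform between -0.02 and 0.02 rad), for 0.3 s.
2. a chest door is slid past its neighbour (more than 100 mm open) (value of joint any of left_door, right_door above 0.1 m), for 0.2 s.
3. every dish stands on the platform (x of dish1_mid in the frame of platform_mid between -0.083 and 0.083 m and y of dish1_mid in the frame of platform_mid between -0.083 and 0.083 m and z of dish1_mid in the frame of platform_mid between 0.012 and 0.026 m and angle between each of dish1_mid, dish2_mid, dish3_mid, dish4_mid's own z axis and vertical below 0.1 rad and linear speed of each of dish1, dish2, dish3, dish4 below 0.03 m/s and x of dish2_mid in the frame of platform_mid between -0.083 and 0.083 m and y of dish2_mid in the frame of platform_mid between -0.083 and 0.083 m and z of dish2_mid in the frame of platform_mid between 0.012 and 0.026 m and x of dish3_mid in the frame of platform_mid between -0.083 and 0.083 m and y of dish3_mid in the frame of platform_mid between -0.083 and 0.083 m and z of dish3_mid in the frame of platform_mid between 0.012 and 0.026 m and x of dish4_mid in the frame of platform_mid between -0.083 and 0.083 m and y of dish4_mid in the frame of platform_mid between -0.083 and 0.083 m and z of dish4_mid in the frame of platform_mid between 0.012 and 0.026 m), for 0.2 s.
At the end, for the whole second after the job is handed in: Every dish that is present stands upright and at rest directly on the platform, its centre within 83 mm of the platform's middle along both plate axes; the platform is level within 0.02 rad; both chest doors are shut to within 10 mm (all of step 1 and all of step 3 and value of joint each of left_door, right_door below 0.01 m); the robot touches nothing.
It fails at once if a bystander (bottle, beaker, jar, plate stack, scoop or weight) is moved more than 30 mm (distance of any of media_bottle, beaker, jar, plate_stack, scoop, weight from where it was at the start of the episode above 0.03 m).
Of dish1, dish2, dish3, dish4 only 3 to 4 are there at a start; the rules pass over those that are not, and their reading is None.
At some moment in a run one of dish1, dish2, dish3, dish4 may be knocked a few centimetres aside while the robot is not near it.
It also fails if it takes over 210 s, if anything falls off the work surface, if the arm or the gripper's body presses on something with over 40 N, if the wrist force passes 120 N, or if a joint passes its speed limit or range.

## Working session

There is one attempt and no reset: what is moved stays moved. The work goes in short steps, Python scripts to look and compute and a tool call to move; the robot and the scene stay as the last step left them, time stands still between calls to the robot, and variables do not carry over. Pictures are saved under pics/ and viewed, at most 14 in all, crops included, and the job is handed in when it is done.

Besides the shell and the picture viewer there is one more tool, called after "Emit:" as name([rows], argument=value, ...), one row to a line, values as JSON. play_rows: Moves the arm, as the interface text tells. Its arguments: {"type":"object","properties":{"motion":{"type":"array"},"squeeze":{"type":"number"}},"required":["motion"]}

```bash
mkdir -p pics; ls; cat > h.py <<'E'
from workcell import *
import numpy as np, cv2
from scipy.spatial.transform import Rotation as Ro
def snap(cam,name=None):
    s=observe(); im=camera(cam)
    if name: cv2.imwrite('pics/'+name+'.png',im)
    return s,im
def Tt(s):
    q=s['tcp_rot']; T=np.eye(4); T[:3,:3]=Ro.from_quat([q[1],q[2],q[3],q[0]]).as_matrix(); T[:3,3]=s['ee_pos']; return T
def c2w(cam,s=None):
    c=calibration(cam)
    if cam=='wrist': return Tt(s)@np.array(c['hand_eye'])
    T=np.eye(4);R=np.array(c['R']);T[:3,:3]=R.T;T[:3,3]=-R.T@np.array(c['t']);return T
def spots(cam,label,s=None):
    T=c2w(cam,s); return [(round(d['p'],2),np.round((T@np.r_[d['xyz'],1])[:3],4)) for d in spot_in(cam,label)]
def proj(cam,X,s=None):
    T=np.linalg.inv(c2w(cam,s));c=calibration(cam);p=T@np.r_[X,1];u=p[:2]/p[2];u=u*(1+c['k1']*(u@u));return (np.array(c['mtx'])@np.r_[u,1])[:2]
def ray(cam,px,z,s=None):
    c=calibration(cam);K=np.array(c['mtx']);d=np.linalg.solve(K,np.r_[px,1])[:2];u=d.copy()
    for _ in range(20):u=d/(1+c['k1']*(u@u))
    T=c2w(cam,s);v=T[:3,:3]@np.r_[u,1];o=T[:3,3];return o+v*(z-o[2])/v[2]
E
python3 - <<'E'
from h import *
s,_=snap('top','top0');
for l in ['left_door_handle','right_door_handle','tilt_knob_grip','platform_mid','dish1_mid','left_door','right_door','tilt_knob','platform','media_bottle','beaker','jar','plate_stack','scoop','weight']:
    print(l,spots('top',l)[:5])
snap('scene','sc0')
print(s)
print(c2w('top')[:3,3],c2w('scene')[:3,3],np.array(calibration('wrist')['hand_eye']))
E
```

```text
pics
left_door_handle [(0.9, array([0.5845, 0.2292, 0.0711]))]
right_door_handle [(0.9, array([0.6106, 0.0747, 0.0825]))]
tilt_knob_grip [(0.47, array([ 0.4646, -0.4002,  0.0477])), (0.36, array([0.5866, 0.2336, 0.0696]))]
platform_mid [(0.57, array([ 0.511 , -0.2686,  0.0534]))]
dish1_mid []
left_door [(0.62, array([0.5857, 0.2311, 0.0697])), (0.38, array([0.6024, 0.149 , 0.0772]))]
right_door [(0.89, array([0.6118, 0.0729, 0.0796])), (0.56, array([0.5864, 0.2291, 0.0725])), (0.26, array([0.4631, 0.416 , 0.0664]))]
tilt_knob [(0.69, array([ 0.4614, -0.4012,  0.042 ]))]
platform [(0.95, array([ 0.5097, -0.2662,  0.0532]))]
media_bottle [(0.68, array([0.7607, 0.0482, 0.0809])), (0.33, array([0.4609, 0.4171, 0.0669]))]
beaker [(0.95, array([ 0.4061, -0.044 ,  0.0165])), (0.64, array([ 0.7564, -0.2   ,  0.0689]))]
jar [(0.53, array([0.4642, 0.4142, 0.0678]))]
plate_stack [(0.64, array([ 0.7558, -0.2013,  0.0711]))]
scoop [(0.73, array([0.6459, 0.4414, 0.0151]))]
weight [(0.59, array([ 0.7512, -0.0892,  0.0344]))]
{'time_s': 0.0, 'qpos': array([ 1.17840069e+00,  3.51266028e-01,  1.652401
[... 267 characters left out ...]
        4.43114201e-03,  2.19558899e-06]), 'ee_pos': array([0.16648533, 0.52386769, 0.23875085]), 'tcp_rot': array([-1.34076903e-04,  1.53312155e-01,  9.88177632e-01, -5.77129014e-04]), 'ft_force': array([-0.41491985,  0.14986326,  0.70558016]), 'wrist_torque': array([ 0.02035602, -0.01344099, -0.0170748 ]), 'gripper_force': 0.0, 'width': 0.08525844886913159}
[0.40871001 0.0140485  1.36424814] [1.42759341 0.05570757 1.05714434] [[-4.15636397e-04 -9.65937287e-01 -2.58775935e-01  6.64085276e-02]
 [ 9.99999342e-01 -6.78282982e-04  9.25676108e-04  1.60176736e-04]
 [-1.06966838e-03 -2.58775379e-01  9.65936933e-01 -1.34744462e-01]
 [ 0.00000000e+00  0.00000000e+00  0.00000000e+00  1.00000000e+00]]
```

View pics/top0.png

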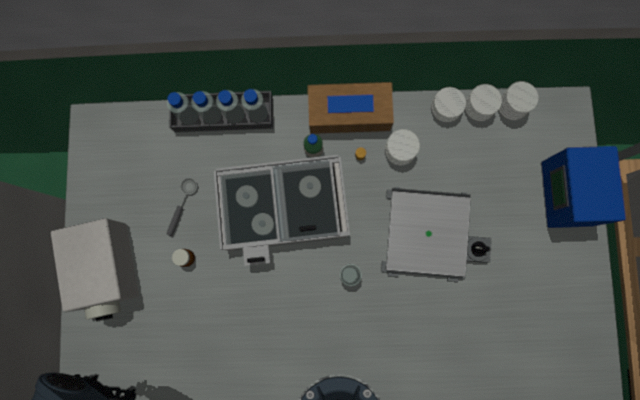

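View pics/sc0.png

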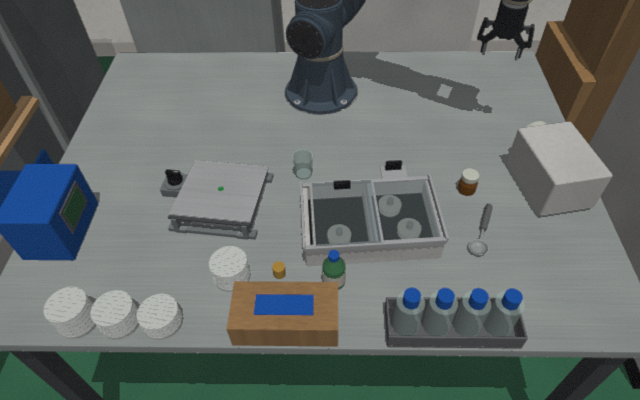

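The top view shows two dishes in the left bay, at about (247,196) and (263,223), and one in the right bay at (310,186). The right handle is at (308,229), the left handle at (257,258), and the tilt knob at (479,249). The scene view agrees, with the plate tilted.

```bash
cat >> h.py <<'E'
def mv(p,a,s=None):
    """tool-frame shift/turn from now to p with tool down, tool-x at world angle a"""
    s=s or observe();T=Tt(s);x=np.array([np.cos(a),np.sin(a),0]);z=np.array([0,0,-1.]);R=np.c_[x,np.cross(z,x),z]
    d=T[:3,:3].T@(np.array(p)-T[:3,3]);w=Ro.from_matrix(T[:3,:3].T@R).as_rotvec()
    q6=np.arctan2(p[1],p[0])+np.pi/2-a
    print('mv',np.round(d,4),'rot',np.round(w,3),'rows',np.linalg.norm(d)/.0417,'q6~',round(q6,2))
E
python3 - <<'E'
from h import *
mv([.463,-.40,.2],2.357)
mv([.36,0.06,.26],2.6)
from scipy.optimize import least_squares
# plate fit
top=dict(nl=(387,272),nr=(467,277),fr=(470,196),fl=(391,191)); sc=dict(nl=(268,164),nr=(190,163))
off=dict(nl=(-.11,.11),nr=(-.11,-.11),fr=(.11,-.11),fl=(.11,.11))
def P(v,o):
    x,y,yaw,t=v;l=np.array([(o[0]-.115)*np.cos(t),o[1],(o[0]-.115)*np.sin(t)]);r=Ro.from_rotvec([0,0,yaw]).apply(l)
    return np.array([x,y,.06])+r
f=lambda v:np.concatenate([proj('top',P(v,off[k]))-top[k] for k in top]+[proj('scene',P(v,off[k]))-sc[k] for k in sc])
r=least_squares(f,[.62,-.27,0,.09],loss='soft_l1');print(r.x,r.fun.round(1))
# chest
for n,px,z in [('bl',(216,168),.084),('br',(341,157),.084),('fl',(222,249),.067),('fr',(349,238),.067)]:print(n,ray('top',px,z)[:2].round(4))
print('knob',ray('top',(479,249),.074)[:2])
E
```

```text
mv [-0.5625 -0.7909  0.0393] rot [-0.    -0.     0.477] rows 23.292740689252376 q6~ -1.5
mv [-0.3249 -0.3837 -0.0207] rot [-0.    -0.     0.234] rows 12.068341496526665 q6~ -0.86
[ 0.62381164 -0.27673387 -0.08053532  0.08996624] [ 0.7 -0.6 -0.2 -1.8 -0.4  0.3  0.   1.6 -2.   0.8  2.5 -2.5]
bl [0.7091 0.32  ]
br [ 0.7283 -0.0295]
fl [0.4839 0.3071]
fr [ 0.5036 -0.0439]
knob [ 0.4617158  -0.39680229]
```

Emit:
play_rows([
  {"x": -0.03, "y": -0.03, "z": -0.02, "wz": 0.1},
  {"x": -0.06, "y": -0.06, "z": -0.02, "wz": 0.2},
  {"x": -0.325, "y": -0.384, "z": -0.02, "wz": 0.235},
  {"x": -0.325, "y": -0.384, "z": -0.02, "wz": 0.235},
  {"x": -0.325, "y": -0.384, "z": -0.02, "wz": 0.235},
  {"x": -0.325, "y": -0.384, "z": -0.02, "wz": 0.235},
  {"x": -0.325, "y": -0.384, "z": -0.02, "wz": 0.235},
  {"x": -0.325, "y": -0.384, "z": -0.02, "wz": 0.235},
  {"x": -0.325, "y": -0.384, "z": -0.02, "wz": 0.235},
  {"x": -0.325, "y": -0.384, "z": -0.02, "wz": 0.235},
  {"x": -0.325, "y": -0.384, "z": -0.02, "wz": 0.235},
  {"x": -0.325, "y": -0.384, "z": -0.02, "wz": 0.235},
])

```text
invalid input
```

```bash
python3 -c "
from h import *
s=observe();print(s['ee_pos'],s['qpos']);mv([.463,-.398,.2],2.357)"
```

```text
[0.16660739 0.52414555 0.23929715] [ 1.17838031e+00  3.50707147e-01  1.65176975e+00  6.58214715e-06
  1.13914877e+00 -8.45915705e-02]
mv [-0.5619 -0.789   0.0393] rot [-0.    -0.     0.477] rows 23.247112518982178 q6~ -1.5
```

Emit:
play_rows([
  {"x": -0.325, "y": -0.384, "z": -0.02, "wx": 0, "wy": 0, "wz": 0.235, "claw": 0},
  {"x": -0.325, "y": -0.384, "z": -0.02, "wx": 0, "wy": 0, "wz": 0.235, "claw": 0},
  {"x": -0.325, "y": -0.384, "z": -0.02, "wx": 0, "wy": 0, "wz": 0.235, "claw": 0},
  {"x": -0.325, "y": -0.384, "z": -0.02, "wx": 0, "wy": 0, "wz": 0.235, "claw": 0},
  {"x": -0.325, "y": -0.384, "z": -0.02, "wx": 0, "wy": 0, "wz": 0.235, "claw": 0},
  {"x": -0.325, "y": -0.384, "z": -0.02, "wx": 0, "wy": 0, "wz": 0.235, "claw": 0},
  {"x": -0.325, "y": -0.384, "z": -0.02, "wx": 0, "wy": 0, "wz": 0.235, "claw": 0},
  {"x": -0.325, "y": -0.384, "z": -0.02, "wx": 0, "wy": 0, "wz": 0.235, "claw": 0},
  {"x": -0.325, "y": -0.384, "z": -0.02, "wx": 0, "wy": 0, "wz": 0.235, "claw": 0},
  {"x": -0.325, "y": -0.384, "z": -0.02, "wx": 0, "wy": 0, "wz": 0.235, "claw": 0},
  {"x": -0.325, "y": -0.384, "z": -0.02, "wx": 0, "wy": 0, "wz": 0.235, "claw": 0},
  {"x": -0.325, "y": -0.384, "z": -0.02, "wx": 0, "wy": 0, "wz": 0.235, "claw": 0},
], squeeze=60)

```text
time_s: 1.85
ee_pos: [0.3589, 0.0609, 0.2596]
tcp_rot: [0.001, 0.268, 0.963, 0.0]
ft_force: [1.4, 1.4, 0.4]
width: 0.0854
gripper_force: 0.0
```

```bash
python3 -c "
from h import *
s=observe();print(s['ee_pos'],s['qpos']);mv([.463,-.398,.2],2.357)"
```

```text
[0.35891395 0.0608767  0.25962238] [ 3.98936890e-02 -2.95965070e-02  2.05621504e+00  5.92551002e-05
  1.11383586e+00 -9.88197876e-01]
mv [-0.3261 -0.3392  0.0597] rot [0.001 0.001 0.242] rows 11.374001371768452 q6~ -1.5
```

Emit:
play_rows([
  {"x": -0.326, "y": -0.339, "z": 0.06, "wx": 0, "wy": 0, "wz": 0.242, "claw": 0},
  {"x": -0.326, "y": -0.339, "z": 0.06, "wx": 0, "wy": 0, "wz": 0.242, "claw": 0},
  {"x": -0.326, "y": -0.339, "z": 0.06, "wx": 0, "wy": 0, "wz": 0.242, "claw": 0},
  {"x": -0.326, "y": -0.339, "z": 0.06, "wx": 0, "wy": 0, "wz": 0.242, "claw": 0},
  {"x": -0.326, "y": -0.339, "z": 0.06, "wx": 0, "wy": 0, "wz": 0.242, "claw": 0},
  {"x": -0.326, "y": -0.339, "z": 0.06, "wx": 0, "wy": 0, "wz": 0.242, "claw": 0},
  {"x": -0.326, "y": -0.339, "z": 0.06, "wx": 0, "wy": 0, "wz": 0.242, "claw": 0},
  {"x": -0.326, "y": -0.339, "z": 0.06, "wx": 0, "wy": 0, "wz": 0.242, "claw": 0},
  {"x": -0.326, "y": -0.339, "z": 0.06, "wx": 0, "wy": 0, "wz": 0.242, "claw": 0},
  {"x": -0.326, "y": -0.339, "z": 0.06, "wx": 0, "wy": 0, "wz": 0.242, "claw": 0},
  {"x": -0.326, "y": -0.339, "z": 0.06, "wx": 0, "wy": 0, "wz": 0.242, "claw": 0},
  {"x": -0.326, "y": -0.339, "z": 0.06, "wx": 0, "wy": 0, "wz": 0.242, "claw": 0},
])

```text
time_s: 2.85
ee_pos: [0.4627, -0.4, 0.1981]
tcp_rot: [0.0, 0.383, 0.924, -0.0]
ft_force: [0.8, 0.1, 0.9]
width: 0.0855
gripper_force: 0.0
```

```bash
python3 -c "
from h import *
s,im=snap('wrist','w1');print(s['ee_pos'],s['qpos']);
for l in ['tilt_knob_grip','tilt_knob','platform_mid']:print(l,spots('wrist',l,s)[:3])
np.save('s1.npy',s,allow_pickle=True)
"
```

```text
[ 0.46273244 -0.40004582  0.19808513] [-7.88753861e-01  5.03936419e-01  1.52581316e+00 -5.51074802e-04
  1.11124360e+00 -1.57237084e+00]
tilt_knob_grip [(0.75, array([ 0.4589, -0.3991,  0.0595]))]
tilt_knob [(0.78, array([ 0.4587, -0.4061,  0.0575]))]
platform_mid [(0.81, array([ 0.5065, -0.2644,  0.0552]))]
```

View pics/w1.png

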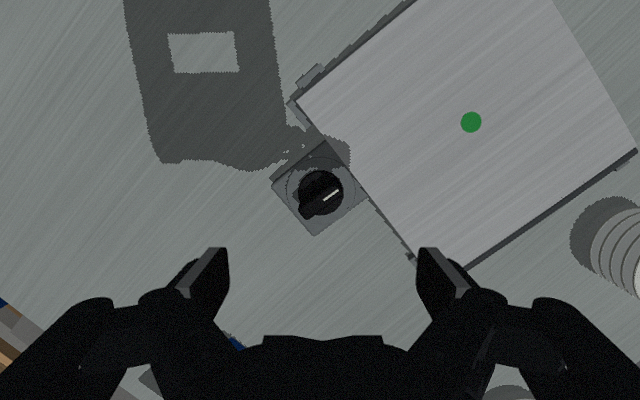

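The knob is at about (320,192). Its bar runs roughly from (303,213) to (340,186), and the green dot is at (471,122). I'll enlarge that area.

```bash
python3 -c "
import cv2,numpy as np
im=cv2.imread('pics/w1.png')[150:250,265:375]
im=cv2.convertScaleAbs(cv2.resize(im,None,fx=5,fy=5,interpolation=3).astype(float)**.5*16)
cv2.imwrite('pics/c1.png',im)"
```

```text
(no output)
```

View pics/c1.png

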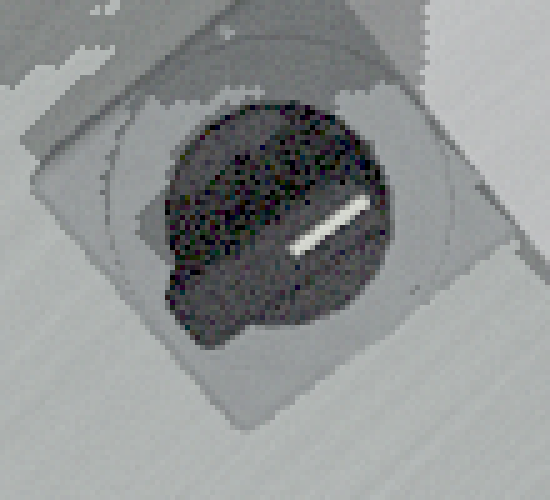

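```bash
python3 -c "
from h import *
s=np.load('s1.npy',allow_pickle=True).item()
a=ray('wrist',(323,200.4),.074,s);b=ray('wrist',(339,190),.074,s);c=ray('wrist',(302.6,213.6),.074,s);m=ray('wrist',(322.2,200.9),.074,s)
d=b-c;be=np.arctan2(d[1],d[0]);print(a,b,c,m,'beta',be,np.arctan2(*(b-a)[1::-1]),'len',np.linalg.norm(d))
for tx in [be,be+np.pi,be-np.pi]: mv([m[0],m[1],.12],tx); mv([m[0],m[1],.071],tx)
"
```

```text
[ 0.4650323  -0.40182546  0.074     ] [ 0.46818911 -0.38583775  0.074     ] [ 0.46088765 -0.42258724  0.074     ] [ 0.46486056 -0.40261962  0.074     ] beta 1.3746684588974587 1.375851516789162 len 0.03746779729892346
mv [-0.0069 -0.0034  0.0788] rot [-0.    -0.001  0.982] rows 1.8981637076418816 q6~ -0.52
mv [-0.0069 -0.0034  0.1278] rot [-0.    -0.001  0.982] rows 3.0698652671101696 q6~ -0.52
mv [-0.0069 -0.0034  0.0788] rot [ 1.00e-03 -0.00e+00 -2.16e+00] rows 1.8981637076418816 q6~ -3.66
mv [-0.0069 -0.0034  0.1278] rot [ 1.00e-03 -0.00e+00 -2.16e+00] rows 3.0698652671101696 q6~ -3.66
mv [-0.0069 -0.0034  0.0788] rot [ 1.00e-03 -0.00e+00 -2.16e+00] rows 1.8981637076418816 q6~ 2.62
mv [-0.0069 -0.0034  0.1278] rot [ 1.00e-03 -0.00e+00 -2.16e+00] rows 3.0698652671101696 q6~ 2.62
```

Emit:
play_rows([
  {"x": -0.007, "y": -0.003, "z": 0.06, "wx": 0, "wy": 0, "wz": 0.982, "claw": 0},
  {"x": -0.007, "y": -0.003, "z": 0.06, "wx": 0, "wy": 0, "wz": 0.982, "claw": 0},
  {"x": -0.007, "y": -0.003, "z": 0.06, "wx": 0, "wy": 0, "wz": 0.982, "claw": 0},
  {"x": -0.007, "y": -0.003, "z": 0.06, "wx": 0, "wy": 0, "wz": 0.982, "claw": 0},
  {"x": -0.007, "y": -0.003, "z": 0.06, "wx": 0, "wy": 0, "wz": 0.982, "claw": 0},
  {"x": -0.007, "y": -0.003, "z": 0.06, "wx": 0, "wy": 0, "wz": 0.982, "claw": 0},
  {"x": -0.007, "y": -0.003, "z": 0.06, "wx": 0, "wy": 0, "wz": 0.982, "claw": 0},
  {"x": -0.007, "y": -0.003, "z": 0.06, "wx": 0, "wy": 0, "wz": 0.982, "claw": 0},
  {"x": -0.007, "y": -0.003, "z": 0.1, "wx": 0, "wy": 0, "wz": 0.982, "claw": 60},
  {"x": -0.007, "y": -0.003, "z": 0.128, "wx": 0, "wy": 0, "wz": 0.982, "claw": 80},
  {"x": -0.007, "y": -0.003, "z": 0.128, "wx": 0, "wy": 0, "wz": 0.982, "claw": 80},
  {"x": -0.007, "y": -0.003, "z": 0.128, "wx": 0, "wy": 0, "wz": 0.982, "claw": 80},
])

```text
time_s: 4.05
ee_pos: [0.4653, -0.4015, 0.0712]
tcp_rot: [-0.001, 0.773, 0.635, -0.0]
ft_force: [0.1, 0.4, 1.1]
width: 0.0583
gripper_force: 0.0
```

Emit:
play_rows([
  {"x": 0, "y": 0, "z": 0, "wx": 0, "wy": 0, "wz": 0, "claw": 255},
  {"x": 0, "y": 0, "z": 0, "wx": 0, "wy": 0, "wz": 0, "claw": 255},
  {"x": 0, "y": 0, "z": 0, "wx": 0, "wy": 0, "wz": 0, "claw": 255},
  {"x": 0, "y": 0, "z": 0, "wx": 0, "wy": 0, "wz": 0, "claw": 255},
  {"x": 0, "y": 0, "z": 0, "wx": 0, "wy": 0, "wz": 0, "claw": 255},
  {"x": 0, "y": 0, "z": 0, "wx": 0, "wy": 0, "wz": 0, "claw": 255},
  {"x": 0, "y": 0, "z": 0, "wx": 0, "wy": 0, "wz": 0, "claw": 255},
  {"x": 0, "y": 0, "z": 0, "wx": 0, "wy": 0, "wz": 0, "claw": 255},
], squeeze=60)

```text
time_s: 4.72
ee_pos: [0.4657, -0.4033, 0.0729]
tcp_rot: [0.001, 0.773, 0.635, -0.0]
ft_force: [-4.0, 0.6, 9.7]
width: 0.0121
gripper_force: 59.0
```

Emit:
play_rows([
  {"x": 0, "y": 0, "z": 0, "wx": 0, "wy": 0, "wz": 0.1, "claw": 255},
  {"x": 0, "y": 0, "z": 0, "wx": 0, "wy": 0, "wz": 0.2, "claw": 255},
  {"x": 0, "y": 0, "z": 0, "wx": 0, "wy": 0, "wz": 0.3, "claw": 255},
  {"x": 0, "y": 0, "z": 0, "wx": 0, "wy": 0, "wz": 0.4, "claw": 255},
  {"x": 0, "y": 0, "z": 0, "wx": 0, "wy": 0, "wz": 0.5, "claw": 255},
  {"x": 0, "y": 0, "z": 0, "wx": 0, "wy": 0, "wz": 0.6, "claw": 255},
  {"x": 0, "y": 0, "z": 0, "wx": 0, "wy": 0, "wz": 0.7, "claw": 255},
  {"x": 0, "y": 0, "z": 0, "wx": 0, "wy": 0, "wz": 0.8, "claw": 255},
  {"x": 0, "y": 0, "z": 0, "wx": 0, "wy": 0, "wz": 0.9, "claw": 255},
  {"x": 0, "y": 0, "z": 0, "wx": 0, "wy": 0, "wz": 1.0, "claw": 255},
  {"x": 0, "y": 0, "z": 0, "wx": 0, "wy": 0, "wz": 1.0, "claw": 255},
])

```text
time_s: 5.63
ee_pos: [0.4669, -0.4045, 0.0729]
tcp_rot: [0.003, 0.983, 0.183, 0.002]
ft_force: [4.0, -4.5, 2.1]
width: 0.012
gripper_force: 58.6
```

```bash
python3 -c "
from h import *
s,im=snap('wrist','w2');print(s['ee_pos'],s['qpos'][5],s['wrist_torque'],s['width']);
for l in ['tilt_knob_grip','platform_mid']:print(l,spots('wrist',l,s)[:3])
"
```

```text
[ 0.46690897 -0.40450518  0.07294339] 0.41333081608174493 [-0.90662648 -0.6265937  -0.05772781] 0.012016290553221022
tilt_knob_grip [(0.91, array([ 0.4734, -0.3989,  0.0704]))]
platform_mid [(0.67, array([ 0.4958, -0.3099,  0.056 ]))]
```

View pics/w2.png

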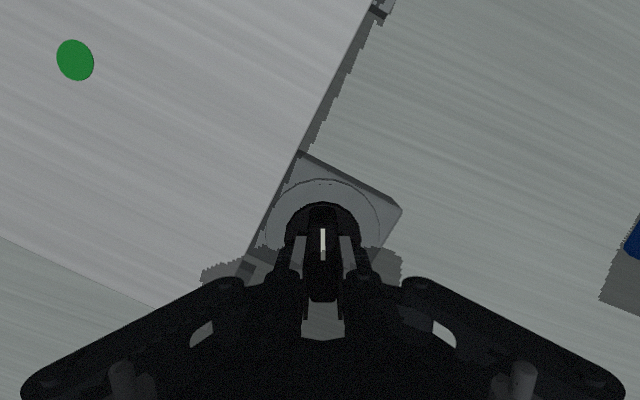

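The bar sits aligned between the fingers at about (322,245) and has turned with the tool, so I'll keep turning.

Emit:
play_rows([
  {"x": 0, "y": 0, "z": 0, "wx": 0, "wy": 0, "wz": 0.1, "claw": 255},
  {"x": 0, "y": 0, "z": 0, "wx": 0, "wy": 0, "wz": 0.2, "claw": 255},
  {"x": 0, "y": 0, "z": 0, "wx": 0, "wy": 0, "wz": 0.3, "claw": 255},
  {"x": 0, "y": 0, "z": 0, "wx": 0, "wy": 0, "wz": 0.4, "claw": 255},
  {"x": 0, "y": 0, "z": 0, "wx": 0, "wy": 0, "wz": 0.5, "claw": 255},
  {"x": 0, "y": 0, "z": 0, "wx": 0, "wy": 0, "wz": 0.6, "claw": 255},
  {"x": 0, "y": 0, "z": 0, "wx": 0, "wy": 0, "wz": 0.7, "claw": 255},
  {"x": 0, "y": 0, "z": 0, "wx": 0, "wy": 0, "wz": 0.8, "claw": 255},
  {"x": 0, "y": 0, "z": 0, "wx": 0, "wy": 0, "wz": 0.9, "claw": 255},
  {"x": 0, "y": 0, "z": 0, "wx": 0, "wy": 0, "wz": 1.0, "claw": 255},
])

```text
time_s: 6.62
ee_pos: [0.4667, -0.4061, 0.073]
tcp_rot: [0.003, 0.951, -0.31, 0.003]
ft_force: [1.3, -14.7, -1.9]
width: 0.0118
gripper_force: 58.5
```

Emit:
play_rows([
  {"x": 0, "y": 0, "z": 0, "wx": 0, "wy": 0, "wz": 0.1, "claw": 255},
  {"x": 0, "y": 0, "z": 0, "wx": 0, "wy": 0, "wz": 0.2, "claw": 255},
  {"x": 0, "y": 0, "z": 0, "wx": 0, "wy": 0, "wz": 0.3, "claw": 255},
  {"x": 0, "y": 0, "z": 0, "wx": 0, "wy": 0, "wz": 0.4, "claw": 255},
  {"x": 0, "y": 0, "z": 0, "wx": 0, "wy": 0, "wz": 0.5, "claw": 255},
  {"x": 0, "y": 0, "z": 0, "wx": 0, "wy": 0, "wz": 0.6, "claw": 255},
  {"x": 0, "y": 0, "z": 0, "wx": 0, "wy": 0, "wz": 0.7, "claw": 255},
  {"x": 0, "y": 0, "z": 0, "wx": 0, "wy": 0, "wz": 0.8, "claw": 255},
  {"x": 0, "y": 0, "z": 0, "wx": 0, "wy": 0, "wz": 0.9, "claw": 255},
  {"x": 0, "y": 0, "z": 0, "wx": 0, "wy": 0, "wz": 1.0, "claw": 255},
  {"x": 0, "y": 0, "z": 0, "wx": 0, "wy": 0, "wz": 1.0, "claw": 255},
])

```text
time_s: 7.53
ee_pos: [0.4652, -0.4067, 0.073]
tcp_rot: [-0.002, -0.685, 0.728, -0.003]
ft_force: [-8.2, -17.8, 1.3]
width: 0.012
gripper_force: 58.9
```

```bash
python3 -c "
from h import *
s,_=snap('wrist','w3');print(s['ee_pos'],s['qpos'][5])
snap('top','top1');snap('scene','sc1')
a=cv2.imread('pics/top1.png')[170:300,375:505];b=cv2.imread('pics/sc1.png')[140:270,140:290]
f=lambda i:cv2.resize(i,(400,int(i.shape[0]*400/i.shape[1])),interpolation=2)
a,b=f(a),f(b);c=np.zeros((400,800,3),np.uint8);c[:a.shape[0],:400]=a;c[:b.shape[0],400:]=b;cv2.imwrite('pics/c2.png',c)
print(spots('scene','platform_mid'))
"
```

```text
[ 0.46516131 -0.40673343  0.0729677 ] 2.4133284191754587
[(0.62, array([ 0.5262, -0.2648,  0.0617]))]
```

View pics/c2.png

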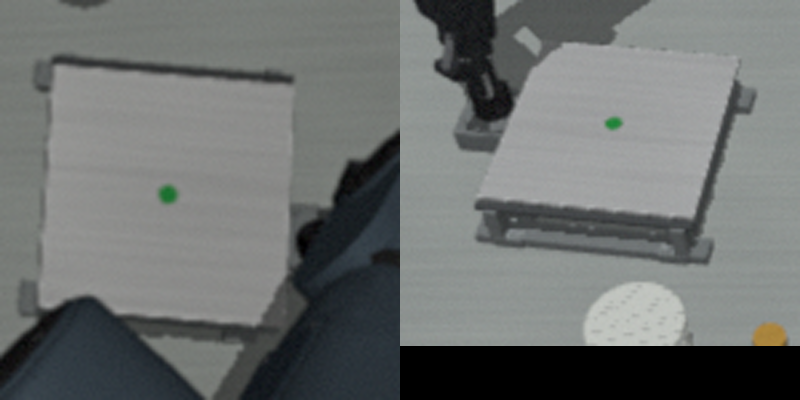

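```bash
cat > dot.py <<'E'
from h import *
from scipy.optimize import least_squares
def dot(f):
    im=cv2.imread(f).astype(int);m=(im[...,1]-np.maximum(im[...,0],im[...,2])>25).astype(np.uint8)
    n,l,st,c=cv2.connectedComponentsWithStats(m);w=[(st[i,4],c[i]) for i in range(1,n) if st[i,4]>5]
    return w
def tri(a,b):
    r=least_squares(lambda X:np.r_[proj('top',X)-a,proj('scene',X)-b],[.51,-.27,.06]);return r.x.round(4),r.fun.round(2)
if __name__=='__main__':
    for k in '01':
        T=[c for n,c in dot(f'pics/top{k}.png') if abs(c[0]-429)<15 and abs(c[1]-233)<15];S=[c for n,c in dot(f'pics/sc{k}.png') if abs(c[0]-220)<15 and abs(c[1]-187)<15]
        print(T,S); print(tri(T[0],S[0]))
E
python3 dot.py
python3 - <<'E'
from h import *
from scipy.optimize import least_squares
D=[('top',(391.9,190.8),(.11,.11)),('top',(470.5,196),(.11,-.11)),('top',(387.7,270.1),(-.11,.11)),('scene',(249.5,221.8),(.11,.11)),('scene',(267.5,161.8),(-.11,.11)),('scene',(169.2,217.2),(.11,-.11))]
def P(v,o):
    x,y,yaw,t=v;l=np.array([(o[0]-.115)*np.cos(t),o[1],(o[0]-.115)*np.sin(t)]);return np.array([x,y,.06])+Ro.from_rotvec([0,0,yaw]).apply(l)
f=lambda v:np.concatenate([proj(c,P(v,o))-np.array(p) for c,p,o in D])
r=least_squares(f,[.62,-.27,-.08,.0],loss='soft_l1');print(r.x,r.fun.round(1), P(r.x,(0,0)))
E
```

```text
[array([428.4137931 , 233.27586207])] [array([220.42857143, 188.42857143])]
(array([ 0.511 , -0.2658,  0.0489]), array([-0.26,  0.04, -0.26, -0.02]))
[array([429.27586207, 232.5862069 ])] [array([219.53846154, 185.84615385])]
(array([ 0.5119, -0.266 ,  0.0605]), array([-0.22,  0.04, -0.22, -0.01]))
[ 0.62748167 -0.2777673  -0.09951189  0.01338636] [-0.5 -0.3 -0.7 -0.3 -0.5 -0.6  0.2 -1.2 -1.2  0.1 -1.5 -3.4] [ 0.51306086 -0.26634334  0.05846061]
```

Emit:
play_rows([
  {"x": 0, "y": 0, "z": 0, "wx": 0, "wy": 0, "wz": 0, "claw": 60},
  {"x": 0, "y": 0, "z": 0, "wx": 0, "wy": 0, "wz": 0, "claw": 60},
  {"x": 0, "y": 0, "z": 0, "wx": 0, "wy": 0, "wz": 0, "claw": 60},
  {"x": 0, "y": 0, "z": 0, "wx": 0, "wy": 0, "wz": 0, "claw": 60},
  {"x": 0, "y": 0, "z": -0.04, "wx": 0, "wy": 0, "wz": 0, "claw": 60},
  {"x": -0.107, "y": -0.1, "z": -0.27, "wx": 0, "wy": 0, "wz": 0, "claw": 60},
  {"x": -0.107, "y": -0.1, "z": -0.27, "wx": 0, "wy": 0, "wz": 0, "claw": 60},
  {"x": -0.107, "y": -0.1, "z": -0.27, "wx": 0, "wy": 0, "wz": 0, "claw": 60},
  {"x": -0.107, "y": -0.1, "z": -0.27, "wx": 0, "wy": 0, "wz": 0, "claw": 60},
  {"x": -0.107, "y": -0.1, "z": -0.27, "wx": 0, "wy": 0, "wz": 0, "claw": 60},
  {"x": -0.107, "y": -0.1, "z": -0.27, "wx": 0, "wy": 0, "wz": 0, "claw": 60},
  {"x": -0.107, "y": -0.1, "z": -0.27, "wx": 0, "wy": 0, "wz": 0, "claw": 60},
])

```text
time_s: 8.73
ee_pos: [0.5731, -0.2996, 0.3459]
tcp_rot: [0.001, -0.688, 0.725, -0.002]
ft_force: [-0.2, -0.4, -0.2]
width: 0.0651
gripper_force: 0.0
```

```bash
python3 -c "
from h import *
s,_=snap('wrist','w4');print(s['ee_pos'],s['qpos']);np.save('s4.npy',s,allow_pickle=True)
print(spots('wrist','platform_mid',s),spots('wrist','tilt_knob_grip',s))
"
```

```text
[ 0.57307438 -0.29957741  0.34591271] [-5.53871678e-01  4.54831395e-01  1.23790115e+00  5.45571883e-04
  1.44382111e+00  2.64033127e+00]
[(0.83, array([ 0.5167, -0.2788,  0.0639]))] [(0.56, array([ 0.4707, -0.4019,  0.0554])), (0.34, array([ 0.7571, -0.2151,  0.0681]))]
```

View pics/w4.png

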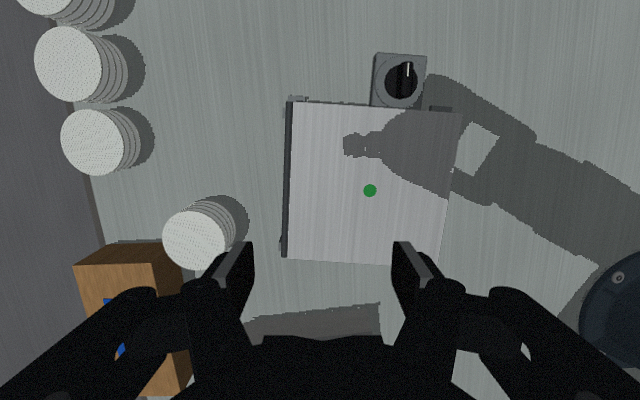

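The plate's far edge runs from (293,102) to (287,258), with the dot at (370,190). The camera is too coarse to judge level to 0.02, so I'll touch the plate lightly at its near and far ends.

```bash
python3 -c "
from h import *
mv([.417,-.257,.10],-1.62+1.4);mv([.417,-.257,.10],-1.62+1.0)"
```

```text
mv [-0.0357  0.1577  0.2421] rot [-1.000e-03 -3.000e-03 -1.403e+00] rows 6.980547546784032 q6~ 1.24
mv [-0.0357  0.1577  0.2421] rot [-0.002 -0.002 -1.003] rows 6.980547546784032 q6~ 1.64
```

Emit:
play_rows([
  {"x": -0.036, "y": 0.158, "z": 0.242, "wx": 0, "wy": 0, "wz": -1.4, "claw": 255},
  {"x": -0.036, "y": 0.158, "z": 0.242, "wx": 0, "wy": 0, "wz": -1.4, "claw": 255},
  {"x": -0.036, "y": 0.158, "z": 0.242, "wx": 0, "wy": 0, "wz": -1.4, "claw": 255},
  {"x": -0.036, "y": 0.158, "z": 0.242, "wx": 0, "wy": 0, "wz": -1.4, "claw": 255},
  {"x": -0.036, "y": 0.158, "z": 0.242, "wx": 0, "wy": 0, "wz": -1.4, "claw": 255},
  {"x": -0.036, "y": 0.158, "z": 0.242, "wx": 0, "wy": 0, "wz": -1.4, "claw": 255},
  {"x": -0.036, "y": 0.158, "z": 0.242, "wx": 0, "wy": 0, "wz": -1.4, "claw": 255},
  {"x": -0.036, "y": 0.158, "z": 0.242, "wx": 0, "wy": 0, "wz": -1.4, "claw": 255},
  {"x": -0.036, "y": 0.158, "z": 0.242, "wx": 0, "wy": 0, "wz": -1.4, "claw": 255},
  {"x": -0.036, "y": 0.158, "z": 0.242, "wx": 0, "wy": 0, "wz": -1.4, "claw": 255},
  {"x": -0.036, "y": 0.158, "z": 0.242, "wx": 0, "wy": 0, "wz": -1.4, "claw": 255},
  {"x": -0.036, "y": 0.158, "z": 0.242, "wx": 0, "wy": 0, "wz": -1.4, "claw": 255},
], squeeze=20)

```text
time_s: 9.88
ee_pos: [0.4139, -0.2565, 0.0979]
tcp_rot: [-0.001, 0.994, -0.109, -0.001]
ft_force: [-0.4, 0.6, -0.3]
width: 0.0005
gripper_force: 0.0
```

Emit:
play_rows([
  {"x": 0, "y": 0, "z": 0.02, "wx": 0, "wy": 0, "wz": 0, "claw": 255},
  {"x": 0, "y": 0, "z": 0.026, "wx": 0, "wy": 0, "wz": 0, "claw": 255},
  {"x": 0, "y": 0, "z": 0.03, "wx": 0, "wy": 0, "wz": 0, "claw": 255},
  {"x": 0, "y": 0, "z": 0.033, "wx": 0, "wy": 0, "wz": 0, "claw": 255},
  {"x": 0, "y": 0, "z": 0.035, "wx": 0, "wy": 0, "wz": 0, "claw": 255},
  {"x": 0, "y": 0, "z": 0.035, "wx": 0, "wy": 0, "wz": 0, "claw": 255},
  {"x": 0, "y": 0, "z": 0.035, "wx": 0, "wy": 0, "wz": 0, "claw": 255},
  {"x": 0, "y": 0, "z": 0.035, "wx": 0, "wy": 0, "wz": 0, "claw": 255},
])

```text
time_s: 10.55
ee_pos: [0.4135, -0.2562, 0.0636]
tcp_rot: [-0.001, 0.994, -0.113, -0.002]
ft_force: [-5.4, 0.8, 8.7]
width: 0.0001
gripper_force: 4.3
```

```bash
python3 -c "
from h import *
s=observe();print(s['ee_pos'],s['ft_force'],s['qpos'][5]);mv([.607,-.275,.10],1.0);mv([.607,-.275,.10],1.626)"
```

```text
[ 0.41351373 -0.25621667  0.063589  ] [-5.36664321  0.82995323  8.71633656] 1.1468433698404195
mv [ 0.1926 -0.025  -0.0371] rot [-0.003  0.003 -1.226] rows 4.742839827261222 q6~ 0.15
mv [ 0.1926 -0.025  -0.0371] rot [-0.004  0.002 -1.852] rows 4.742839827261222 q6~ -0.48
```

Emit:
play_rows([
  {"x": 0, "y": 0, "z": -0.037, "wx": 0, "wy": 0, "wz": 0, "claw": 255},
  {"x": 0.193, "y": -0.025, "z": -0.037, "wx": 0, "wy": 0, "wz": -1.226, "claw": 255},
  {"x": 0.193, "y": -0.025, "z": -0.037, "wx": 0, "wy": 0, "wz": -1.226, "claw": 255},
  {"x": 0.193, "y": -0.025, "z": -0.037, "wx": 0, "wy": 0, "wz": -1.226, "claw": 255},
  {"x": 0.193, "y": -0.025, "z": -0.037, "wx": 0, "wy": 0, "wz": -1.226, "claw": 255},
  {"x": 0.193, "y": -0.025, "z": -0.037, "wx": 0, "wy": 0, "wz": -1.226, "claw": 255},
  {"x": 0.193, "y": -0.025, "z": -0.037, "wx": 0, "wy": 0, "wz": -1.226, "claw": 255},
  {"x": 0.193, "y": -0.025, "z": -0.037, "wx": 0, "wy": 0, "wz": -1.226, "claw": 255},
  {"x": 0.193, "y": -0.025, "z": -0.037, "wx": 0, "wy": 0, "wz": -1.226, "claw": 255},
  {"x": 0.193, "y": -0.025, "z": -0.037, "wx": 0, "wy": 0, "wz": -1.226, "claw": 255},
  {"x": 0.193, "y": -0.025, "z": -0.037, "wx": 0, "wy": 0, "wz": -1.226, "claw": 255},
  {"x": 0.193, "y": -0.025, "z": -0.037, "wx": 0, "wy": 0, "wz": -1.226, "claw": 255},
])

```text
time_s: 11.55
ee_pos: [0.608, -0.2755, 0.0999]
tcp_rot: [-0.001, 0.876, 0.481, -0.001]
ft_force: [0.4, 0.8, 0.4]
width: 0.0003
gripper_force: 0.0
```

Emit:
play_rows([
  {"x": 0, "y": 0, "z": 0.02, "wx": 0, "wy": 0, "wz": 0, "claw": 255},
  {"x": 0, "y": 0, "z": 0.026, "wx": 0, "wy": 0, "wz": 0, "claw": 255},
  {"x": 0, "y": 0, "z": 0.03, "wx": 0, "wy": 0, "wz": 0, "claw": 255},
  {"x": 0, "y": 0, "z": 0.033, "wx": 0, "wy": 0, "wz": 0, "claw": 255},
  {"x": 0, "y": 0, "z": 0.035, "wx": 0, "wy": 0, "wz": 0, "claw": 255},
  {"x": 0, "y": 0, "z": 0.035, "wx": 0, "wy": 0, "wz": 0, "claw": 255},
  {"x": 0, "y": 0, "z": 0.035, "wx": 0, "wy": 0, "wz": 0, "claw": 255},
  {"x": 0, "y": 0, "z": 0.035, "wx": 0, "wy": 0, "wz": 0, "claw": 255},
])

```text
time_s: 12.22
ee_pos: [0.6088, -0.2756, 0.0677]
tcp_rot: [-0.0, 0.878, 0.479, -0.0]
ft_force: [-6.6, 3.4, 12.4]
width: -0.0003
gripper_force: 6.1
```

```bash
python3 -c "
from h import *
s=observe();print(s['ee_pos'],s['ft_force'],s['qpos'][5])"
```

```text
[ 0.60880687 -0.27560255  0.06768501] [-6.56708973  3.44502733 12.43813093] 0.07667220821859586
```

```bash
python3 -c "
from h import *
mv([.4655,-.404,.13],1.517)"
```

```text
mv [-0.1855 -0.0512 -0.0622] rot [-0.001  0.    -0.517] rows 4.850170875202476 q6~ -0.66
```

Emit:
play_rows([
  {"x": 0, "y": 0, "z": -0.04, "wx": 0, "wy": 0, "wz": -0.1, "claw": 80},
  {"x": -0.1, "y": -0.03, "z": -0.065, "wx": 0, "wy": 0, "wz": -0.517, "claw": 80},
  {"x": -0.1855, "y": -0.051, "z": -0.065, "wx": 0, "wy": 0, "wz": -0.517, "claw": 80},
  {"x": -0.1855, "y": -0.051, "z": -0.065, "wx": 0, "wy": 0, "wz": -0.517, "claw": 80},
  {"x": -0.1855, "y": -0.051, "z": -0.065, "wx": 0, "wy": 0, "wz": -0.517, "claw": 80},
  {"x": -0.1855, "y": -0.051, "z": -0.065, "wx": 0, "wy": 0, "wz": -0.517, "claw": 80},
  {"x": -0.1855, "y": -0.051, "z": -0.065, "wx": 0, "wy": 0, "wz": -0.517, "claw": 80},
  {"x": -0.1855, "y": -0.051, "z": -0.065, "wx": 0, "wy": 0, "wz": -0.517, "claw": 80},
  {"x": -0.1855, "y": -0.051, "z": -0.04, "wx": 0, "wy": 0, "wz": -0.517, "claw": 80},
  {"x": -0.1855, "y": -0.051, "z": -0.005, "wx": 0, "wy": 0, "wz": -0.517, "claw": 80},
  {"x": -0.1855, "y": -0.051, "z": -0.005, "wx": 0, "wy": 0, "wz": -0.517, "claw": 80},
  {"x": -0.1855, "y": -0.051, "z": -0.005, "wx": 0, "wy": 0, "wz": -0.517, "claw": 80},
])

```text
time_s: 13.22
ee_pos: [0.4662, -0.4029, 0.0703]
tcp_rot: [-0.002, 0.725, 0.688, 0.0]
ft_force: [0.1, 0.0, 0.1]
width: 0.0586
gripper_force: 0.0
```

Emit:
play_rows([
  {"x": 0, "y": 0, "z": 0, "wx": 0, "wy": 0, "wz": 0, "claw": 255},
  {"x": 0, "y": 0, "z": 0, "wx": 0, "wy": 0, "wz": 0, "claw": 255},
  {"x": 0, "y": 0, "z": 0, "wx": 0, "wy": 0, "wz": 0, "claw": 255},
  {"x": 0, "y": 0, "z": 0, "wx": 0, "wy": 0, "wz": 0, "claw": 255},
  {"x": 0, "y": 0, "z": 0, "wx": 0, "wy": 0, "wz": 0, "claw": 255},
  {"x": 0, "y": 0, "z": 0, "wx": 0, "wy": 0, "wz": 0.1, "claw": 255},
  {"x": 0, "y": 0, "z": 0, "wx": 0, "wy": 0, "wz": 0.2, "claw": 255},
  {"x": 0, "y": 0, "z": 0, "wx": 0, "wy": 0, "wz": 0.3, "claw": 255},
  {"x": 0, "y": 0, "z": 0, "wx": 0, "wy": 0, "wz": 0.4, "claw": 255},
  {"x": 0, "y": 0, "z": 0, "wx": 0, "wy": 0, "wz": 0.5, "claw": 255},
  {"x": 0, "y": 0, "z": 0, "wx": 0, "wy": 0, "wz": 0.6, "claw": 255},
  {"x": 0, "y": 0, "z": 0, "wx": 0, "wy": 0, "wz": 0.6, "claw": 255},
], squeeze=60)

```text
time_s: 14.22
ee_pos: [0.4661, -0.4044, 0.0738]
tcp_rot: [0.0, 0.898, 0.44, -0.0]
ft_force: [-7.2, 3.1, 9.4]
width: 0.0392
gripper_force: 59.1
```

```bash
python3 -c "
from h import *
s,_=snap('wrist','w5');print(s['ee_pos'],s['width'],s['qpos'][5])
snap('top','top1');snap('scene','sc1')"; python3 dot.py
```

```text
[ 0.4661028  -0.40436462  0.07383663] 0.039184888746941295 -0.13028578031889648
[array([428.4137931 , 233.27586207])] [array([220.42857143, 188.42857143])]
(array([ 0.511 , -0.2658,  0.0489]), array([-0.26,  0.04, -0.26, -0.02]))
[array([428.8       , 232.66666667])] [array([219.79166667, 186.29166667])]
(array([ 0.5119, -0.2653,  0.0587]), array([-0.12,  0.02, -0.12, -0.01]))
```

Emit:
play_rows([
  {"x": 0, "y": 0, "z": 0, "wx": 0, "wy": 0, "wz": 0, "claw": 80},
  {"x": 0, "y": 0, "z": 0, "wx": 0, "wy": 0, "wz": 0, "claw": 80},
  {"x": 0, "y": 0, "z": 0, "wx": 0, "wy": 0, "wz": 0, "claw": 80},
  {"x": 0, "y": 0, "z": 0, "wx": 0, "wy": 0, "wz": 0, "claw": 80},
  {"x": 0, "y": 0, "z": -0.03, "wx": 0, "wy": 0, "wz": 0, "claw": 80},
  {"x": 0, "y": 0, "z": -0.06, "wx": 0, "wy": 0, "wz": 0, "claw": 255},
  {"x": 0, "y": 0, "z": -0.06, "wx": 0, "wy": 0, "wz": 0, "claw": 255},
], squeeze=20)

```text
time_s: 14.95
ee_pos: [0.4681, -0.4061, 0.1369]
tcp_rot: [0.004, 0.897, 0.443, 0.001]
ft_force: [0.4, -1.0, 1.0]
width: 0.0355
gripper_force: 0.0
```

```bash
python3 -c "
from h import *
s=observe();print(s['ee_pos'],s['width'],s['qpos'][5]);mv([.4135,-.256,.10],1.626)"
```

```text
[ 0.46808895 -0.40607232  0.13686285] 0.03547590732270116 -0.1368730445156025
mv [ 0.0861 -0.1348  0.0357] rot [ 0.008  0.004 -0.708] rows 3.930259051247864 q6~ -0.61
```

View w5.

View pics/w5.png

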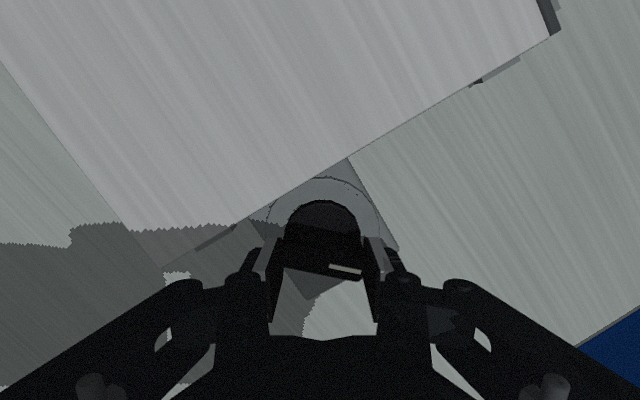

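The fingers hold the bar end to end here: the white mark at (345,269) points along the jaw axis. So my near-edge touch pushed the knob back. I'll re-measure with a much gentler touch.

Emit:
play_rows([
  {"x": 0.086, "y": -0.135, "z": 0.02, "wx": 0, "wy": 0, "wz": -0.6, "claw": 255},
  {"x": 0.086, "y": -0.135, "z": 0.02, "wx": 0, "wy": 0, "wz": -0.6, "claw": 255},
  {"x": 0.086, "y": -0.135, "z": 0.02, "wx": 0, "wy": 0, "wz": -0.6, "claw": 255},
  {"x": 0.086, "y": -0.135, "z": 0.036, "wx": 0, "wy": 0, "wz": -0.6, "claw": 255},
  {"x": 0.086, "y": -0.135, "z": 0.036, "wx": 0, "wy": 0, "wz": -0.6, "claw": 255},
  {"x": 0.086, "y": -0.135, "z": 0.055, "wx": 0, "wy": 0, "wz": -0.6, "claw": 255},
  {"x": 0.086, "y": -0.135, "z": 0.06, "wx": 0, "wy": 0, "wz": -0.6, "claw": 255},
  {"x": 0.086, "y": -0.135, "z": 0.062, "wx": 0, "wy": 0, "wz": -0.6, "claw": 255},
  {"x": 0.086, "y": -0.135, "z": 0.062, "wx": 0, "wy": 0, "wz": -0.6, "claw": 255},
  {"x": 0.086, "y": -0.135, "z": 0.062, "wx": 0, "wy": 0, "wz": -0.6, "claw": 255},
])

```text
time_s: 15.78
ee_pos: [0.4114, -0.2543, 0.0695]
tcp_rot: [0.0, 0.726, 0.688, 0.0]
ft_force: [0.1, 0.3, 0.4]
width: 0.0002
gripper_force: 0.0
```

Emit:
play_rows([
  {"x": 0, "y": 0, "z": 0.001, "wx": 0, "wy": 0, "wz": 0, "claw": 255},
  {"x": 0, "y": 0, "z": 0.001, "wx": 0, "wy": 0, "wz": 0, "claw": 255},
  {"x": 0, "y": 0, "z": 0.001, "wx": 0, "wy": 0, "wz": 0, "claw": 255},
])

```text
time_s: 16.03
ee_pos: [0.4112, -0.2541, 0.0684]
tcp_rot: [0.0, 0.726, 0.688, 0.0]
ft_force: [0.1, 0.6, -0.5]
width: -0.0001
gripper_force: 0.0
```

Emit:
play_rows([
  {"x": 0, "y": 0, "z": 0.001, "wx": 0, "wy": 0, "wz": 0, "claw": 255},
  {"x": 0, "y": 0, "z": 0.001, "wx": 0, "wy": 0, "wz": 0, "claw": 255},
  {"x": 0, "y": 0, "z": 0.001, "wx": 0, "wy": 0, "wz": 0, "claw": 255},
])

```text
time_s: 16.28
ee_pos: [0.4113, -0.2541, 0.0674]
tcp_rot: [0.0, 0.726, 0.688, 0.0]
ft_force: [-0.6, -0.5, 4.1]
width: 0.0001
gripper_force: 2.0
```

The plate makes contact at TCP z 0.0674, against 0.0677 at the far end, so it is level. The chest is next.

```bash
cat > fitchest.py <<'E'
from h import *
L=ray('top',(257,260),.089)[:2];Rr=ray('top',(308,229),.104)[:2]
c=np.array([.606,.138]);yaw=.055;R=np.array([[np.cos(yaw),-np.sin(yaw)],[np.sin(yaw),np.cos(yaw)]])
print('L',L,(L-c)@R,'R',Rr,(Rr-c)@R)
for n,px in [('d1',(247,195)),('d2',(263,222)),('d3',(310,186))]:
    w=ray('top',px,.055)[:2];print(n,w,(w-c)@R)
w=c+R@np.array([-.04,-.05]);
E
python3 - <<'E'
from fitchest import *
s=observe()
mv([.48,.08,.24],1.626)
mv([Rr[0],Rr[1],.23],1.626)
E
```

```text
L [0.4502507  0.20715069] [-0.15171242  0.07760802] R [0.52848947 0.06665858] [-0.08131512 -0.06697261]
d1 [0.63480127 0.23854813] [0.03428508 0.09881282]
d2 [0.55670821 0.19418175] [-0.04612882  0.05880648]
d3 [0.65467521 0.05989386] [ 0.04430794 -0.08066382]
mv [ 0.3372  0.051  -0.1727] rot [ 0.     0.    -0.108] rows 9.167010732171835 q6~ 0.11
mv [ 0.3264  0.1001 -0.1627] rot [ 0.     0.    -0.108] rows 9.070212760124763 q6~ 0.07
```

Emit:
play_rows([
  {"x": 0, "y": 0, "z": -0.042, "wx": 0, "wy": 0, "wz": 0, "claw": 255},
  {"x": 0, "y": 0, "z": -0.084, "wx": 0, "wy": 0, "wz": 0, "claw": 0},
  {"x": 0.05, "y": 0, "z": -0.12, "wx": 0, "wy": 0, "wz": 0, "claw": 0},
  {"x": 0.326, "y": 0.1, "z": -0.163, "wx": 0, "wy": 0, "wz": -0.108, "claw": 0},
  {"x": 0.326, "y": 0.1, "z": -0.163, "wx": 0, "wy": 0, "wz": -0.108, "claw": 0},
  {"x": 0.326, "y": 0.1, "z": -0.163, "wx": 0, "wy": 0, "wz": -0.108, "claw": 0},
  {"x": 0.326, "y": 0.1, "z": -0.163, "wx": 0, "wy": 0, "wz": -0.108, "claw": 0},
  {"x": 0.326, "y": 0.1, "z": -0.163, "wx": 0, "wy": 0, "wz": -0.108, "claw": 0},
  {"x": 0.326, "y": 0.1, "z": -0.163, "wx": 0, "wy": 0, "wz": -0.108, "claw": 0},
  {"x": 0.326, "y": 0.1, "z": -0.163, "wx": 0, "wy": 0, "wz": -0.108, "claw": 0},
  {"x": 0.326, "y": 0.1, "z": -0.163, "wx": 0, "wy": 0, "wz": -0.108, "claw": 0},
  {"x": 0.326, "y": 0.1, "z": -0.163, "wx": 0, "wy": 0, "wz": -0.108, "claw": 0},
])

```text
time_s: 17.28
ee_pos: [0.5295, 0.07, 0.2308]
tcp_rot: [0.0, 0.686, 0.728, 0.001]
ft_force: [0.2, 0.2, -0.2]
width: 0.0852
gripper_force: 0.0
```

```bash
python3 -c "
from h import *
s,_=snap('wrist','w6');print(s['ee_pos'],s['qpos'][5]);np.save('s6.npy',s,allow_pickle=True)
for l in ['right_door_handle','left_door_handle','dish1_mid','left_bay']:print(l,spots('wrist',l,s)[:5])"
```

```text
[0.52947652 0.06997407 0.23083176] -0.015037888014090057
right_door_handle [(0.68, array([0.6049, 0.0871, 0.0746])), (0.65, array([0.6005, 0.1309, 0.0753]))]
left_door_handle [(0.92, array([0.5842, 0.2059, 0.0746]))]
dish1_mid [(0.21, array([0.5828, 0.2083, 0.0732]))]
left_bay [(0.97, array([0.6039, 0.1336, 0.0791])), (0.65, array([ 0.4018, -0.0196,  0.029 ]))]
```

View pics/w6.png

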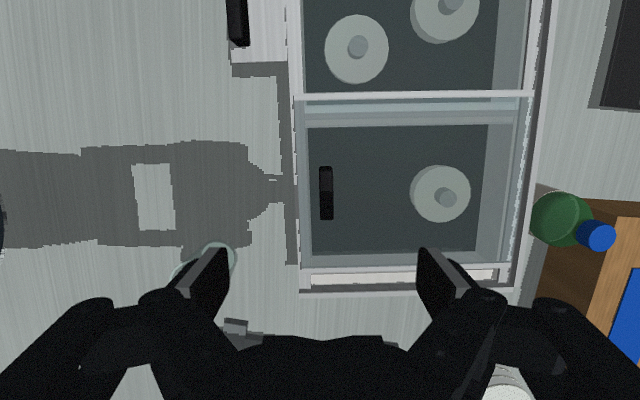

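The wrist view shows the right handle at (326,192), the dish C knob at (445,197), the dish A knob at (357,47), the dish B knob at about (453,3), and the left handle at about (237,22).

```bash
python3 -c "
from h import *
s=np.load('s6.npy',allow_pickle=True).item()
for n,px,z in [('RH',(326,192),.102),('LH',(237,22),.087),('C',(445,197),.057),('A',(357,47),.057),('B',(453,3),.057),('partition l',(302,97),.067),('partition r',(532,94),.067),('br rim',(512,290),.084)]:print(n,ray('wrist',px,z,s).round(4))
r=ray('wrist',(326,192),.102,s);mv([r[0],r[1],.12],1.626);mv([r[0],r[1],.10],1.626)"
```

```text
RH [0.5318 0.0733 0.102 ]
LH [0.4517 0.2068 0.087 ]
C [0.6547 0.0645 0.057 ]
A [0.5529 0.1995 0.057 ]
B [0.6356 0.2421 0.057 ]
partition l [0.5056 0.1523 0.067 ]
partition r [0.7174 0.1692 0.067 ]
br rim [ 0.7295 -0.0231  0.084 ]
mv [0.0076 0.0045 0.1099] rot [-0.001  0.    -0.001] rows 2.6432548646837946 q6~ 0.08
mv [0.0076 0.0045 0.1299] rot [-0.001  0.    -0.001] rows 3.1215703712830263 q6~ 0.08
```

Emit:
play_rows([
  {"x": 0.006, "y": 0.004, "z": 0.04, "wx": 0, "wy": 0, "wz": 0, "claw": 80},
  {"x": 0.006, "y": 0.004, "z": 0.08, "wx": 0, "wy": 0, "wz": 0, "claw": 110},
  {"x": 0.006, "y": 0.004, "z": 0.12, "wx": 0, "wy": 0, "wz": 0, "claw": 110},
  {"x": 0.006, "y": 0.004, "z": 0.138, "wx": 0, "wy": 0, "wz": 0, "claw": 110},
  {"x": 0.006, "y": 0.004, "z": 0.138, "wx": 0, "wy": 0, "wz": 0, "claw": 255},
  {"x": 0.006, "y": 0.004, "z": 0.138, "wx": 0, "wy": 0, "wz": 0, "claw": 255},
  {"x": 0.006, "y": 0.004, "z": 0.138, "wx": 0, "wy": 0, "wz": 0, "claw": 255},
  {"x": 0.006, "y": 0.004, "z": 0.138, "wx": 0, "wy": 0, "wz": 0, "claw": 255},
  {"x": 0.006, "y": 0.004, "z": 0.138, "wx": 0, "wy": 0, "wz": 0, "claw": 255},
  {"x": 0.006, "y": 0.004, "z": 0.138, "wx": 0, "wy": 0, "wz": 0, "claw": 255},
], squeeze=30)

```text
time_s: 18.37
ee_pos: [0.5326, 0.0724, 0.0937]
tcp_rot: [0.001, 0.687, 0.726, 0.001]
ft_force: [-1.9, -1.1, 8.4]
width: 0.0112
gripper_force: 31.8
```

Emit:
play_rows([
  {"x": 0.02, "y": 0, "z": 0, "wx": 0, "wy": 0, "wz": 0, "claw": 255},
  {"x": 0.04, "y": 0, "z": 0, "wx": 0, "wy": 0, "wz": 0, "claw": 255},
  {"x": 0.06, "y": 0, "z": 0, "wx": 0, "wy": 0, "wz": 0, "claw": 255},
  {"x": 0.08, "y": 0, "z": 0, "wx": 0, "wy": 0, "wz": 0, "claw": 255},
  {"x": 0.1, "y": 0, "z": 0, "wx": 0, "wy": 0, "wz": 0, "claw": 255},
  {"x": 0.115, "y": 0, "z": 0, "wx": 0, "wy": 0, "wz": 0, "claw": 255},
  {"x": 0.125, "y": 0, "z": 0, "wx": 0, "wy": 0, "wz": 0, "claw": 255},
  {"x": 0.13, "y": 0, "z": 0, "wx": 0, "wy": 0, "wz": 0, "claw": 255},
  {"x": 0.135, "y": 0, "z": 0, "wx": 0, "wy": 0, "wz": 0, "claw": 255},
  {"x": 0.135, "y": 0, "z": 0, "wx": 0, "wy": 0, "wz": 0, "claw": 255},
])

```text
time_s: 19.2
ee_pos: [0.5214, 0.2082, 0.0936]
tcp_rot: [-0.002, 0.687, 0.727, -0.002]
ft_force: [-22.9, 0.2, 25.5]
width: 0.0115
gripper_force: 34.0
```

Emit:
play_rows([
  {"x": 0, "y": 0, "z": 0, "wx": 0, "wy": 0, "wz": 0, "claw": 90},
  {"x": 0, "y": 0, "z": 0, "wx": 0, "wy": 0, "wz": 0, "claw": 90},
  {"x": 0, "y": 0, "z": 0, "wx": 0, "wy": 0, "wz": 0, "claw": 90},
  {"x": 0, "y": 0, "z": -0.03, "wx": 0, "wy": 0, "wz": 0, "claw": 90},
  {"x": 0, "y": 0, "z": -0.06, "wx": 0, "wy": 0, "wz": 0, "claw": 90},
  {"x": -0.1, "y": 0.06, "z": -0.1, "wx": 0, "wy": 0, "wz": 0, "claw": 90},
  {"x": -0.145, "y": 0.11, "z": -0.1, "wx": 0, "wy": 0, "wz": 0, "claw": 90},
  {"x": -0.145, "y": 0.11, "z": -0.1, "wx": 0, "wy": 0, "wz": 0, "claw": 90},
  {"x": -0.145, "y": 0.11, "z": -0.1, "wx": 0, "wy": 0, "wz": 0, "claw": 90},
  {"x": -0.145, "y": 0.11, "z": -0.1, "wx": 0, "wy": 0, "wz": 0, "claw": 90},
  {"x": -0.145, "y": 0.11, "z": -0.1, "wx": 0, "wy": 0, "wz": 0, "claw": 90},
])

```text
time_s: 20.12
ee_pos: [0.6451, 0.0649, 0.1931]
tcp_rot: [0.001, 0.689, 0.725, 0.001]
ft_force: [1.1, -0.1, 0.3]
width: 0.0553
gripper_force: 0.0
```

```bash
python3 -c "
from h import *
s,_=snap('wrist','w7');print(s['ee_pos'],s['qpos'][5]);np.save('s7.npy',s,allow_pickle=True)
for l in ['right_door_handle','dish1_mid']:print(l,spots('wrist',l,s)[:5])
snap('top','top2');print(spots('top','dish1_mid'))
mv([.6547,.0645,.053],1.65)"
```

```text
[0.64509693 0.06490685 0.19312988] -0.022124087389347954
right_door_handle [(0.6, array([0.6014, 0.1699, 0.078 ]))]
dish1_mid []
[]
mv [-0.0057  0.0129  0.139 ] rot [-0.001 -0.    -0.023] rows 3.3492254710692353 q6~ 0.02
```

View pics/w7.png

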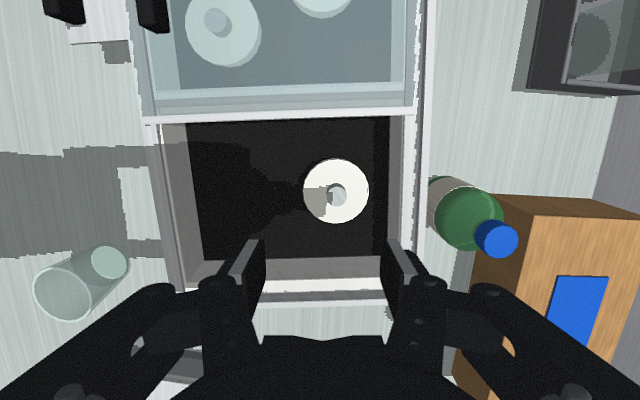

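The right door is open, and the dish C knob stands clear at (338,195) in the right bay.

```bash
python3 -c "
from h import *
s=np.load('s7.npy',allow_pickle=True).item()
r=ray('wrist',(338,195),.057,s);print(r,'door gap',ray('wrist',(145,122),.08,s),ray('wrist',(415,110),.08,s))
mv([r[0],r[1],.053],1.65)"
```

```text
[0.65863867 0.06409069 0.057     ] door gap [0.50391313 0.1206583  0.08      ] [0.71170287 0.13950913 0.08      ]
mv [-0.0063  0.0168  0.1389] rot [-0.001 -0.    -0.023] rows 3.359751193045355 q6~ 0.02
```

Emit:
play_rows([
  {"x": -0.006, "y": 0.016, "z": 0.04, "wx": 0, "wy": 0, "wz": 0, "claw": 90},
  {"x": -0.006, "y": 0.016, "z": 0.08, "wx": 0, "wy": 0, "wz": 0, "claw": 90},
  {"x": -0.006, "y": 0.016, "z": 0.115, "wx": 0, "wy": 0, "wz": 0, "claw": 90},
  {"x": -0.006, "y": 0.016, "z": 0.138, "wx": 0, "wy": 0, "wz": 0, "claw": 90},
  {"x": -0.006, "y": 0.016, "z": 0.138, "wx": 0, "wy": 0, "wz": 0, "claw": 255},
  {"x": -0.006, "y": 0.016, "z": 0.138, "wx": 0, "wy": 0, "wz": 0, "claw": 255},
  {"x": -0.006, "y": 0.016, "z": 0.138, "wx": 0, "wy": 0, "wz": 0, "claw": 255},
  {"x": -0.006, "y": 0.016, "z": 0.138, "wx": 0, "wy": 0, "wz": 0, "claw": 255},
  {"x": -0.006, "y": 0.016, "z": 0.138, "wx": 0, "wy": 0, "wz": 0, "claw": 255},
  {"x": -0.006, "y": 0.016, "z": 0.138, "wx": 0, "wy": 0, "wz": 0, "claw": 255},
], squeeze=30)

```text
time_s: 21.2
ee_pos: [0.6589, 0.0638, 0.0553]
tcp_rot: [0.0, 0.687, 0.726, 0.001]
ft_force: [-1.4, 2.1, 4.2]
width: 0.0165
gripper_force: 29.7
```

Emit:
play_rows([
  {"x": 0, "y": 0, "z": -0.015, "wx": 0, "wy": 0, "wz": 0, "claw": 255},
  {"x": 0, "y": 0, "z": -0.05, "wx": 0, "wy": 0, "wz": 0, "claw": 255},
  {"x": 0, "y": 0, "z": -0.09, "wx": 0, "wy": 0, "wz": 0, "claw": 255},
  {"x": 0, "y": 0, "z": -0.13, "wx": 0, "wy": 0, "wz": 0, "claw": 255},
  {"x": 0, "y": 0, "z": -0.13, "wx": 0, "wy": 0, "wz": 0, "claw": 255},
])

```text
time_s: 21.62
ee_pos: [0.6618, 0.0635, 0.1941]
tcp_rot: [0.005, 0.687, 0.726, 0.005]
ft_force: [1.0, -0.3, 0.2]
width: 0.0165
gripper_force: 29.6
```

```bash
python3 -c "
from h import *
s=observe();print(s['ee_pos'],s['width'],s['qpos'])
c=np.array([.512,-.266]);y=-.085;R=np.array([[np.cos(y),-np.sin(y)],[np.sin(y),np.cos(y)]])
for o in [(.05,.05),(.05,-.05),(-.05,-.05),(-.05,.05)]:print(o,(c+R@o).round(4))
p=c+R@np.array([.05,-.05]);mv([p[0],p[1],.15],1.55)"
```

```text
[0.66179913 0.06354255 0.19411309] 0.016501254633091666 [ 2.57562537e-02  5.97027630e-01  1.38084578e+00 -9.42698589e-05
  1.15066782e+00 -2.92282581e-02]
(0.05, 0.05) [ 0.5661 -0.2204]
(0.05, -0.05) [ 0.5576 -0.3201]
(-0.05, -0.05) [ 0.4579 -0.3116]
(-0.05, 0.05) [ 0.4664 -0.2119]
mv [-0.3773 -0.1257  0.0427] rot [ 0.013 -0.     0.076] rows 9.59121642000021 q6~ -0.5
```

Emit:
play_rows([
  {"x": -0.377, "y": -0.123, "z": 0.035, "wx": 0, "wy": 0, "wz": 0.076, "claw": 255},
  {"x": -0.377, "y": -0.123, "z": 0.035, "wx": 0, "wy": 0, "wz": 0.076, "claw": 255},
  {"x": -0.377, "y": -0.123, "z": 0.035, "wx": 0, "wy": 0, "wz": 0.076, "claw": 255},
  {"x": -0.377, "y": -0.123, "z": 0.035, "wx": 0, "wy": 0, "wz": 0.076, "claw": 255},
  {"x": -0.377, "y": -0.123, "z": 0.035, "wx": 0, "wy": 0, "wz": 0.076, "claw": 255},
  {"x": -0.377, "y": -0.123, "z": 0.035, "wx": 0, "wy": 0, "wz": 0.076, "claw": 255},
  {"x": -0.377, "y": -0.123, "z": 0.035, "wx": 0, "wy": 0, "wz": 0.076, "claw": 255},
  {"x": -0.377, "y": -0.123, "z": 0.035, "wx": 0, "wy": 0, "wz": 0.076, "claw": 255},
  {"x": -0.377, "y": -0.123, "z": 0.035, "wx": 0, "wy": 0, "wz": 0.076, "claw": 255},
  {"x": -0.377, "y": -0.123, "z": 0.035, "wx": 0, "wy": 0, "wz": 0.076, "claw": 255},
  {"x": -0.377, "y": -0.123, "z": 0.035, "wx": 0, "wy": 0, "wz": 0.076, "claw": 255},
  {"x": -0.377, "y": -0.123, "z": 0.035, "wx": 0, "wy": 0, "wz": 0.076, "claw": 255},
])

```text
time_s: 22.62
ee_pos: [0.5559, -0.3209, 0.1497]
tcp_rot: [0.0, 0.715, 0.699, 0.0]
ft_force: [0.9, 0.8, -1.3]
width: 0.0163
gripper_force: 29.6
```

```bash
python3 -c "
from h import *
s=observe();print(s['ee_pos'],s['width']);mv([.5576,-.3201,.0955],1.55)"
```

```text
[ 0.55589108 -0.32088799  0.14970064] 0.016257732521025907
mv [0.0008 0.0017 0.0542] rot [ 0.     0.    -0.003] rows 1.3005588002791517 q6~ -0.5
```

Emit:
play_rows([
  {"x": 0, "y": 0, "z": 0.035, "wx": 0, "wy": 0, "wz": 0, "claw": 255},
  {"x": 0, "y": 0, "z": 0.046, "wx": 0, "wy": 0, "wz": 0, "claw": 255},
  {"x": 0, "y": 0, "z": 0.053, "wx": 0, "wy": 0, "wz": 0, "claw": 255},
  {"x": 0, "y": 0, "z": 0.053, "wx": 0, "wy": 0, "wz": 0, "claw": 255},
  {"x": 0, "y": 0, "z": 0.053, "wx": 0, "wy": 0, "wz": 0, "claw": 120},
  {"x": 0, "y": 0, "z": 0.053, "wx": 0, "wy": 0, "wz": 0, "claw": 120},
  {"x": 0, "y": 0, "z": 0.053, "wx": 0, "wy": 0, "wz": 0, "claw": 120},
  {"x": 0, "y": 0, "z": 0.053, "wx": 0, "wy": 0, "wz": 0, "claw": 120},
  {"x": 0, "y": 0, "z": 0.02, "wx": 0, "wy": 0, "wz": 0, "claw": 120},
  {"x": 0, "y": 0, "z": -0.02, "wx": 0, "wy": 0, "wz": 0, "claw": 120},
  {"x": 0, "y": 0, "z": -0.06, "wx": 0, "wy": 0, "wz": 0, "claw": 120},
  {"x": 0, "y": 0, "z": -0.06, "wx": 0, "wy": 0, "wz": 0, "claw": 120},
])

```text
time_s: 23.62
ee_pos: [0.5591, -0.3214, 0.218]
tcp_rot: [0.006, 0.714, 0.7, 0.001]
ft_force: [0.8, -0.2, 0.9]
width: 0.0453
gripper_force: 0.0
```

```bash
python3 -c "
from h import *
s,_=snap('wrist','w8');print(s['ee_pos'],s['width'])
print(spots('wrist','dish1_mid',s),spots('wrist','platform_mid',s))
snap('top','t3');print(spots('top','dish1_mid'))
mv([.5216,.205,.20],1.65)"
```

```text
[ 0.55913584 -0.32137533  0.21796759] 0.045291522763181685
[] [(0.63, array([ 0.5101, -0.246 ,  0.0613]))]
[]
mv [ 0.5235 -0.0453  0.0085] rot [-0.002 -0.001 -0.1  ] rows 12.602223018149871 q6~ 0.3
```

Emit:
play_rows([
  {"x": 0.52, "y": -0.045, "z": 0.0, "wx": 0, "wy": 0, "wz": -0.1, "claw": 110},
  {"x": 0.52, "y": -0.045, "z": 0.0, "wx": 0, "wy": 0, "wz": -0.1, "claw": 110},
  {"x": 0.52, "y": -0.045, "z": 0.0, "wx": 0, "wy": 0, "wz": -0.1, "claw": 110},
  {"x": 0.52, "y": -0.045, "z": 0.0, "wx": 0, "wy": 0, "wz": -0.1, "claw": 110},
  {"x": 0.52, "y": -0.045, "z": 0.0, "wx": 0, "wy": 0, "wz": -0.1, "claw": 110},
  {"x": 0.52, "y": -0.045, "z": 0.0, "wx": 0, "wy": 0, "wz": -0.1, "claw": 110},
  {"x": 0.52, "y": -0.045, "z": 0.0, "wx": 0, "wy": 0, "wz": -0.1, "claw": 110},
  {"x": 0.52, "y": -0.045, "z": 0.0, "wx": 0, "wy": 0, "wz": -0.1, "claw": 110},
  {"x": 0.52, "y": -0.045, "z": 0.0, "wx": 0, "wy": 0, "wz": -0.1, "claw": 110},
  {"x": 0.52, "y": -0.045, "z": 0.0, "wx": 0, "wy": 0, "wz": -0.1, "claw": 110},
  {"x": 0.52, "y": -0.045, "z": 0.0, "wx": 0, "wy": 0, "wz": -0.1, "claw": 110},
  {"x": 0.52, "y": -0.045, "z": 0.0, "wx": 0, "wy": 0, "wz": -0.1, "claw": 110},
])

```text
time_s: 24.87
ee_pos: [0.5228, 0.1811, 0.208]
tcp_rot: [-0.001, 0.679, 0.734, -0.001]
ft_force: [1.2, -0.3, -0.1]
width: 0.0484
gripper_force: 0.0
```

Emit:
play_rows([
  {"x": 0.52, "y": -0.045, "z": 0.0, "wx": 0, "wy": 0, "wz": -0.0, "claw": 110},
  {"x": 0.0, "y": 0.0, "z": 0.0, "wx": 0, "wy": 0, "wz": -0.0, "claw": 110},
  {"x": 0.0, "y": 0.0, "z": 0.0, "wx": 0, "wy": 0, "wz": -0.0, "claw": 110},
])

```text
time_s: 25.12
ee_pos: [0.5224, 0.1809, 0.2076]
tcp_rot: [-0.0, 0.676, 0.737, -0.001]
ft_force: [0.5, -1.2, -0.4]
width: 0.0487
gripper_force: 0.0
```

```bash
python3 -c "
from h import *
s,im=snap('wrist','w9');print(s['ee_pos'],s['width'],s['qpos'][5]);np.save('s9.npy',s,allow_pickle=True)
mv([.5216,.207,.092],1.65)
t=cv2.imread('pics/t3.png')[180:290,380:490];t=cv2.resize(t,(400,400),interpolation=2);c=np.zeros((400,800,3),np.uint8);c[:,:400]=t;c[:250,400:]=cv2.resize(im,(400,250));cv2.imwrite('pics/c9.png',c)"
```

```text
[0.5223899  0.18090035 0.20762783] 0.04867355348141438 0.16304811228558022
mv [0.0272 0.0012 0.1157] rot [-0.002  0.001  0.003] rows 2.8511399212971913 q6~ 0.3
```

View pics/c9.png

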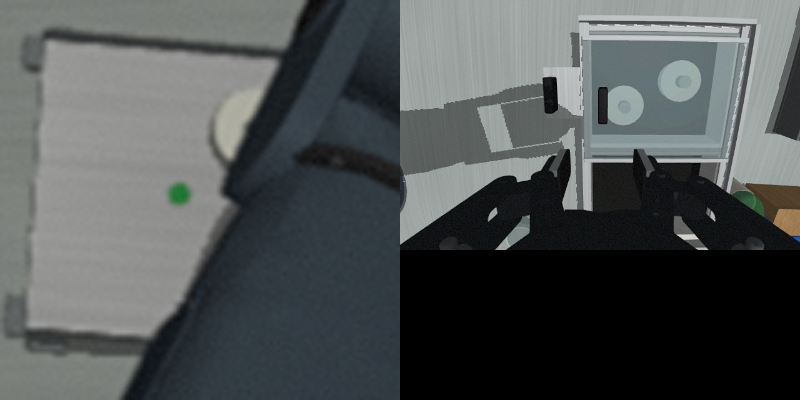

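The dish stands on the plate. The open right handle is at about (325,168) in the wrist picture, lined up with the jaws.

Emit:
play_rows([
  {"x": 0.027, "y": 0.001, "z": 0.04, "wx": 0, "wy": 0, "wz": 0, "claw": 110},
  {"x": 0.027, "y": 0.001, "z": 0.08, "wx": 0, "wy": 0, "wz": 0, "claw": 110},
  {"x": 0.027, "y": 0.001, "z": 0.115, "wx": 0, "wy": 0, "wz": 0, "claw": 110},
  {"x": 0.027, "y": 0.001, "z": 0.115, "wx": 0, "wy": 0, "wz": 0, "claw": 255},
  {"x": 0.027, "y": 0.001, "z": 0.115, "wx": 0, "wy": 0, "wz": 0, "claw": 255},
  {"x": 0.027, "y": 0.001, "z": 0.115, "wx": 0, "wy": 0, "wz": 0, "claw": 255},
  {"x": 0.027, "y": 0.001, "z": 0.115, "wx": 0, "wy": 0, "wz": 0, "claw": 255},
  {"x": 0.027, "y": 0.001, "z": 0.115, "wx": 0, "wy": 0, "wz": 0, "claw": 255},
  {"x": 0.027, "y": 0.001, "z": 0.115, "wx": 0, "wy": 0, "wz": 0, "claw": 255},
])

```text
time_s: 25.92
ee_pos: [0.5215, 0.2055, 0.094]
tcp_rot: [-0.001, 0.679, 0.734, -0.001]
ft_force: [-3.7, -1.8, -6.1]
width: 0.0114
gripper_force: 32.8
```

Emit:
play_rows([
  {"x": -0.02, "y": 0, "z": 0, "wx": 0, "wy": 0, "wz": 0, "claw": 255},
  {"x": -0.04, "y": 0, "z": 0, "wx": 0, "wy": 0, "wz": 0, "claw": 255},
  {"x": -0.06, "y": 0, "z": 0, "wx": 0, "wy": 0, "wz": 0, "claw": 255},
  {"x": -0.08, "y": 0, "z": 0, "wx": 0, "wy": 0, "wz": 0, "claw": 255},
  {"x": -0.1, "y": 0, "z": 0, "wx": 0, "wy": 0, "wz": 0, "claw": 255},
  {"x": -0.12, "y": 0, "z": 0, "wx": 0, "wy": 0, "wz": 0, "claw": 255},
  {"x": -0.135, "y": 0, "z": 0, "wx": 0, "wy": 0, "wz": 0, "claw": 255},
  {"x": -0.145, "y": 0, "z": 0, "wx": 0, "wy": 0, "wz": 0, "claw": 255},
  {"x": -0.15, "y": 0, "z": 0, "wx": 0, "wy": 0, "wz": 0, "claw": 255},
  {"x": -0.155, "y": 0, "z": 0, "wx": 0, "wy": 0, "wz": 0, "claw": 255},
  {"x": -0.155, "y": 0, "z": 0, "wx": 0, "wy": 0, "wz": 0, "claw": 255},
])

```text
time_s: 26.83
ee_pos: [0.5342, 0.0527, 0.094]
tcp_rot: [-0.001, 0.679, 0.734, 0.0]
ft_force: [-2.6, 8.5, -9.0]
width: 0.0113
gripper_force: 32.3
```

Emit:
play_rows([
  {"x": -0.002, "y": 0, "z": 0, "wx": 0, "wy": 0, "wz": 0, "claw": 255},
  {"x": -0.004, "y": 0, "z": 0, "wx": 0, "wy": 0, "wz": 0, "claw": 255},
  {"x": -0.004, "y": 0, "z": 0, "wx": 0, "wy": 0, "wz": 0, "claw": 255},
])

```text
time_s: 27.08
ee_pos: [0.5344, 0.0514, 0.0941]
tcp_rot: [-0.002, 0.679, 0.734, 0.001]
ft_force: [-3.9, 29.0, -7.2]
width: 0.0112
gripper_force: 32.4
```

Emit:
play_rows([
  {"x": 0.003, "y": 0, "z": 0, "wx": 0, "wy": 0, "wz": 0, "claw": 110},
  {"x": 0.003, "y": 0, "z": 0, "wx": 0, "wy": 0, "wz": 0, "claw": 110},
  {"x": 0.003, "y": 0, "z": 0, "wx": 0, "wy": 0, "wz": 0, "claw": 110},
  {"x": 0.003, "y": 0, "z": -0.03, "wx": 0, "wy": 0, "wz": 0, "claw": 110},
  {"x": 0.003, "y": 0, "z": -0.07, "wx": 0, "wy": 0, "wz": 0, "claw": 110},
  {"x": 0.09, "y": -0.06, "z": -0.09, "wx": 0, "wy": 0, "wz": 0, "claw": 110},
  {"x": 0.145, "y": -0.09, "z": -0.09, "wx": 0, "wy": 0, "wz": 0, "claw": 110},
  {"x": 0.145, "y": -0.09, "z": -0.09, "wx": 0, "wy": 0, "wz": 0, "claw": 110},
  {"x": 0.145, "y": -0.09, "z": -0.09, "wx": 0, "wy": 0, "wz": 0, "claw": 110},
  {"x": 0.145, "y": -0.09, "z": -0.09, "wx": 0, "wy": 0, "wz": 0, "claw": 110},
  {"x": 0.145, "y": -0.09, "z": -0.09, "wx": 0, "wy": 0, "wz": 0, "claw": 110},
])

```text
time_s: 28.0
ee_pos: [0.4337, 0.1865, 0.1851]
tcp_rot: [0.001, 0.677, 0.736, 0.001]
ft_force: [0.3, -0.4, -0.3]
width: 0.0487
gripper_force: 0.0
```

```bash
python3 -c "
from h import *
s9=np.load('s9.npy',allow_pickle=True).item()
for n,px,z in [('LH',(240,150),.087),('A',(358,170),.057),('B',(453,131),.057),('RH',(325,168),.102)]:print(n,ray('wrist',px,z,s9).round(4))
l=ray('wrist',(240,150),.087,s9)
s,im=snap('wrist','w10');print(s['ee_pos'],s['width'],s['qpos'][5]);np.save('s10.npy',s,allow_pickle=True)
print(spots('wrist','left_door_handle',s))
# dark blob near expected handle
g=im.max(2);m=(g<45).astype(np.uint8);n,lab,st,c=cv2.connectedComponentsWithStats(m)
for i in range(1,n):
    if 100<st[i,4]<4000: print(st[i],c[i].round(),ray('wrist',c[i],.085,s)[:2].round(4))
mv([l[0],l[1],.076],1.65)"
```

```text
LH [0.4513 0.2147 0.087 ]
A [0.5522 0.202  0.057 ]
B [0.633  0.2446 0.057 ]
RH [0.5209 0.2083 0.102 ]
[0.43371332 0.1865351  0.18514103] 0.04867947005863122 0.22564868267076105
[(0.66, array([0.5834, 0.2328, 0.0712]))]
[ 341  142   19   63 1080] [350. 173.] [0.452  0.2131]
[  0 233  49  63 525] [ 26. 265.] [0.1842 0.1119]
mv [0.0284 0.0186 0.1086] rot [ 0.001  0.    -0.   ] rows 2.729414121751494 q6~ 0.36
```

Emit:
play_rows([
  {"x": 0.027, "y": 0.018, "z": 0.04, "wx": 0, "wy": 0, "wz": 0, "claw": 110},
  {"x": 0.027, "y": 0.018, "z": 0.08, "wx": 0, "wy": 0, "wz": 0, "claw": 110},
  {"x": 0.027, "y": 0.018, "z": 0.102, "wx": 0, "wy": 0, "wz": 0, "claw": 110},
  {"x": 0.027, "y": 0.018, "z": 0.102, "wx": 0, "wy": 0, "wz": 0, "claw": 255},
  {"x": 0.027, "y": 0.018, "z": 0.102, "wx": 0, "wy": 0, "wz": 0, "claw": 255},
  {"x": 0.027, "y": 0.018, "z": 0.102, "wx": 0, "wy": 0, "wz": 0, "claw": 255},
  {"x": 0.027, "y": 0.018, "z": 0.102, "wx": 0, "wy": 0, "wz": 0, "claw": 255},
  {"x": 0.027, "y": 0.018, "z": 0.102, "wx": 0, "wy": 0, "wz": 0, "claw": 255},
  {"x": 0.027, "y": 0.018, "z": 0.102, "wx": 0, "wy": 0, "wz": 0, "claw": 255},
])

```text
time_s: 28.85
ee_pos: [0.4525, 0.2128, 0.0824]
tcp_rot: [0.002, 0.679, 0.734, 0.002]
ft_force: [14.8, -0.8, -17.5]
width: 0.0113
gripper_force: 37.8
```

Emit:
play_rows([
  {"x": -0.02, "y": 0, "z": 0, "wx": 0, "wy": 0, "wz": 0, "claw": 255},
  {"x": -0.04, "y": 0, "z": 0, "wx": 0, "wy": 0, "wz": 0, "claw": 255},
  {"x": -0.06, "y": 0, "z": 0, "wx": 0, "wy": 0, "wz": 0, "claw": 255},
  {"x": -0.08, "y": 0, "z": 0, "wx": 0, "wy": 0, "wz": 0, "claw": 255},
  {"x": -0.1, "y": 0, "z": 0, "wx": 0, "wy": 0, "wz": 0, "claw": 255},
  {"x": -0.12, "y": 0, "z": 0, "wx": 0, "wy": 0, "wz": 0, "claw": 255},
  {"x": -0.135, "y": 0, "z": 0, "wx": 0, "wy": 0, "wz": 0, "claw": 255},
  {"x": -0.145, "y": 0, "z": 0, "wx": 0, "wy": 0, "wz": 0, "claw": 255},
  {"x": -0.148, "y": 0, "z": 0, "wx": 0, "wy": 0, "wz": 0, "claw": 255},
  {"x": -0.148, "y": 0, "z": 0, "wx": 0, "wy": 0, "wz": 0, "claw": 255},
])

```text
time_s: 29.68
ee_pos: [0.4649, 0.0644, 0.0825]
tcp_rot: [0.003, 0.679, 0.734, 0.003]
ft_force: [19.8, 0.8, -24.0]
width: 0.011
gripper_force: 37.1
```

Emit:
play_rows([
  {"x": 0, "y": 0, "z": 0, "wx": 0, "wy": 0, "wz": 0, "claw": 110},
  {"x": 0, "y": 0, "z": 0, "wx": 0, "wy": 0, "wz": 0, "claw": 110},
  {"x": 0, "y": 0, "z": 0, "wx": 0, "wy": 0, "wz": 0, "claw": 110},
  {"x": 0, "y": 0, "z": -0.04, "wx": 0, "wy": 0, "wz": 0, "claw": 110},
  {"x": 0, "y": 0, "z": -0.08, "wx": 0, "wy": 0, "wz": 0, "claw": 90},
  {"x": 0.04, "y": 0.04, "z": -0.12, "wx": 0, "wy": 0, "wz": 0, "claw": 90},
  {"x": 0.13, "y": 0.125, "z": -0.12, "wx": 0, "wy": 0, "wz": 0, "claw": 90},
  {"x": 0.13, "y": 0.125, "z": -0.12, "wx": 0, "wy": 0, "wz": 0, "claw": 90},
  {"x": 0.13, "y": 0.125, "z": -0.12, "wx": 0, "wy": 0, "wz": 0, "claw": 90},
  {"x": 0.13, "y": 0.125, "z": -0.12, "wx": 0, "wy": 0, "wz": 0, "claw": 90},
  {"x": 0.13, "y": 0.125, "z": -0.12, "wx": 0, "wy": 0, "wz": 0, "claw": 90},
  {"x": 0.13, "y": 0.125, "z": -0.12, "wx": 0, "wy": 0, "wz": 0, "claw": 90},
])

```text
time_s: 30.68
ee_pos: [0.5758, 0.2059, 0.2019]
tcp_rot: [-0.0, 0.678, 0.735, -0.0]
ft_force: [-0.1, 0.5, 0.2]
width: 0.0553
gripper_force: 0.0
```

```bash
python3 -c "
from h import *
s,im=snap('wrist','w11');print(s['ee_pos'],s['width'],s['qpos'][5]);np.save('s11.npy',s,allow_pickle=True)"
```

```text
[0.57581781 0.20586003 0.20191227] 0.05531358199989449 0.18720982216616733
```

View pics/w11.png

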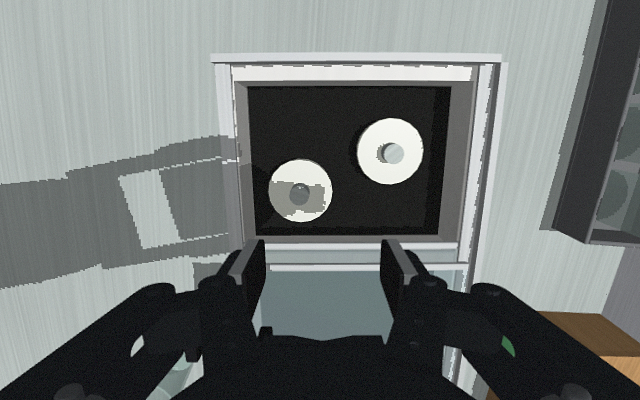

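Both dishes are uncovered, with the A knob at (299,194) and the B knob at (394,153). I'll take A first.

```bash
python3 -c "
from h import *
s=np.load('s11.npy',allow_pickle=True).item()
for px in [(299,194),(394,153)]:
    r=ray('wrist',px,.058,s);print(r);mv([r[0],r[1],.053],1.65)"
```

```text
[0.55383846 0.20167917 0.058     ]
mv [-0.0016 -0.0216  0.1489] rot [-0.001  0.     0.   ] rows 3.607964169136918 q6~ 0.27
[0.63532319 0.24568247 0.058     ]
mv [0.0358 0.0631 0.1488] rot [-0.001  0.     0.   ] rows 3.969649994755043 q6~ 0.29
```

Emit:
play_rows([
  {"x": -0.002, "y": -0.0215, "z": 0.03, "wx": 0, "wy": 0, "wz": 0, "claw": 90},
  {"x": -0.002, "y": -0.0215, "z": 0.07, "wx": 0, "wy": 0, "wz": 0, "claw": 90},
  {"x": -0.002, "y": -0.0215, "z": 0.11, "wx": 0, "wy": 0, "wz": 0, "claw": 90},
  {"x": -0.002, "y": -0.0215, "z": 0.135, "wx": 0, "wy": 0, "wz": 0, "claw": 90},
  {"x": -0.002, "y": -0.0215, "z": 0.147, "wx": 0, "wy": 0, "wz": 0, "claw": 90},
  {"x": -0.002, "y": -0.0215, "z": 0.147, "wx": 0, "wy": 0, "wz": 0, "claw": 255},
  {"x": -0.002, "y": -0.0215, "z": 0.147, "wx": 0, "wy": 0, "wz": 0, "claw": 255},
  {"x": -0.002, "y": -0.0215, "z": 0.147, "wx": 0, "wy": 0, "wz": 0, "claw": 255},
  {"x": -0.002, "y": -0.0215, "z": 0.147, "wx": 0, "wy": 0, "wz": 0, "claw": 255},
  {"x": -0.002, "y": -0.0215, "z": 0.147, "wx": 0, "wy": 0, "wz": 0, "claw": 255},
  {"x": -0.002, "y": -0.0215, "z": 0.147, "wx": 0, "wy": 0, "wz": 0, "claw": 255},
])

```text
time_s: 31.65
ee_pos: [0.5558, 0.2018, 0.0572]
tcp_rot: [0.001, 0.679, 0.735, 0.001]
ft_force: [-0.8, -2.2, 8.6]
width: 0.0165
gripper_force: 29.6
```

Emit:
play_rows([
  {"x": 0, "y": 0, "z": -0.015, "wx": 0, "wy": 0, "wz": 0, "claw": 255},
  {"x": 0, "y": 0, "z": -0.05, "wx": 0, "wy": 0, "wz": 0, "claw": 255},
  {"x": 0, "y": 0, "z": -0.09, "wx": 0, "wy": 0, "wz": 0, "claw": 255},
  {"x": 0, "y": 0, "z": -0.13, "wx": 0, "wy": 0, "wz": 0, "claw": 255},
  {"x": 0, "y": 0, "z": -0.13, "wx": 0, "wy": 0, "wz": 0, "claw": 255},
  {"x": 0, "y": 0, "z": -0.13, "wx": 0, "wy": 0, "wz": 0, "claw": 255},
])

```text
time_s: 32.15
ee_pos: [0.5557, 0.2021, 0.1882]
tcp_rot: [0.001, 0.679, 0.734, 0.002]
ft_force: [-0.3, -0.3, -1.6]
width: 0.0159
gripper_force: 29.6
```

```bash
python3 -c "
from h import *
s=observe();print(s['ee_pos'],s['width']);mv([.4664,-.2119,.16],1.55)"
```

```text
[0.55572946 0.20208963 0.18823812] 0.01590018654703193
mv [-0.4057 -0.1219  0.0271] rot [ 0.006 -0.001  0.1  ] rows 10.178847858982197 q6~ -0.41
```

Emit:
play_rows([
  {"x": -0.406, "y": -0.122, "z": 0.027, "wx": 0, "wy": 0, "wz": 0.1, "claw": 255},
  {"x": -0.406, "y": -0.122, "z": 0.027, "wx": 0, "wy": 0, "wz": 0.1, "claw": 255},
  {"x": -0.406, "y": -0.122, "z": 0.027, "wx": 0, "wy": 0, "wz": 0.1, "claw": 255},
  {"x": -0.406, "y": -0.122, "z": 0.027, "wx": 0, "wy": 0, "wz": 0.1, "claw": 255},
  {"x": -0.406, "y": -0.122, "z": 0.027, "wx": 0, "wy": 0, "wz": 0.1, "claw": 255},
  {"x": -0.406, "y": -0.122, "z": 0.027, "wx": 0, "wy": 0, "wz": 0.1, "claw": 255},
  {"x": -0.406, "y": -0.122, "z": 0.027, "wx": 0, "wy": 0, "wz": 0.1, "claw": 255},
  {"x": -0.406, "y": -0.122, "z": 0.027, "wx": 0, "wy": 0, "wz": 0.1, "claw": 255},
  {"x": -0.406, "y": -0.122, "z": 0.027, "wx": 0, "wy": 0, "wz": 0.1, "claw": 255},
  {"x": -0.406, "y": -0.122, "z": 0.027, "wx": 0, "wy": 0, "wz": 0.1, "claw": 255},
  {"x": -0.406, "y": -0.122, "z": 0.027, "wx": 0, "wy": 0, "wz": 0.1, "claw": 255},
  {"x": -0.406, "y": -0.122, "z": 0.027, "wx": 0, "wy": 0, "wz": 0.1, "claw": 255},
])

```text
time_s: 33.15
ee_pos: [0.4638, -0.2146, 0.157]
tcp_rot: [-0.001, 0.716, 0.698, -0.0]
ft_force: [-0.4, 0.7, -0.9]
width: 0.0158
gripper_force: 29.6
```

```bash
python3 -c "
from h import *
s=observe();print(s['ee_pos'],s['width']);mv([.4664,-.2119,.097],1.55)"
```

```text
[ 0.46379428 -0.21456229  0.15699753] 0.015836832821970993
mv [0.0027 0.0026 0.06  ] rot [-0.002 -0.001 -0.004] rows 1.4415605083502026 q6~ -0.41
```

Emit:
play_rows([
  {"x": 0, "y": 0, "z": 0.035, "wx": 0, "wy": 0, "wz": 0, "claw": 255},
  {"x": 0, "y": 0, "z": 0.05, "wx": 0, "wy": 0, "wz": 0, "claw": 255},
  {"x": 0, "y": 0, "z": 0.057, "wx": 0, "wy": 0, "wz": 0, "claw": 255},
  {"x": 0, "y": 0, "z": 0.061, "wx": 0, "wy": 0, "wz": 0, "claw": 255},
  {"x": 0, "y": 0, "z": 0.061, "wx": 0, "wy": 0, "wz": 0, "claw": 255},
])

```text
time_s: 33.57
ee_pos: [0.4649, -0.2115, 0.097]
tcp_rot: [-0.001, 0.714, 0.7, -0.0]
ft_force: [-0.4, 0.0, -1.5]
width: 0.0161
gripper_force: 29.6
```

Emit:
play_rows([
  {"x": 0, "y": 0, "z": 0.001, "wx": 0, "wy": 0, "wz": 0, "claw": 255},
  {"x": 0, "y": 0, "z": 0.001, "wx": 0, "wy": 0, "wz": 0, "claw": 120},
  {"x": 0, "y": 0, "z": 0.001, "wx": 0, "wy": 0, "wz": 0, "claw": 120},
  {"x": 0, "y": 0, "z": 0.001, "wx": 0, "wy": 0, "wz": 0, "claw": 120},
  {"x": 0, "y": 0, "z": 0.001, "wx": 0, "wy": 0, "wz": 0, "claw": 120},
  {"x": 0, "y": 0, "z": -0.03, "wx": 0, "wy": 0, "wz": 0, "claw": 120},
  {"x": 0, "y": 0, "z": -0.07, "wx": 0, "wy": 0, "wz": 0, "claw": 120},
  {"x": 0, "y": 0, "z": -0.11, "wx": 0, "wy": 0, "wz": 0, "claw": 90},
  {"x": 0, "y": 0, "z": -0.11, "wx": 0, "wy": 0, "wz": 0, "claw": 90},
])

```text
time_s: 34.32
ee_pos: [0.4677, -0.2141, 0.2143]
tcp_rot: [0.005, 0.714, 0.7, 0.001]
ft_force: [0.7, -0.9, 1.1]
width: 0.0552
gripper_force: 0.0
```

```bash
python3 -c "
from h import *
s=observe();print(s['ee_pos'],s['width']);mv([.61,.235,.2],1.65)"
```

```text
[ 0.46771153 -0.21406271  0.21432369] 0.05515720676035714
mv [0.452  0.1327 0.0132] rot [ 0.009  0.006 -0.1  ] rows 11.301771598481126 q6~ 0.29
```

Emit:
play_rows([
  {"x": 0.452, "y": 0.133, "z": 0.008, "wx": 0, "wy": 0, "wz": -0.1, "claw": 90},
  {"x": 0.452, "y": 0.133, "z": 0.008, "wx": 0, "wy": 0, "wz": -0.1, "claw": 90},
  {"x": 0.452, "y": 0.133, "z": 0.008, "wx": 0, "wy": 0, "wz": -0.1, "claw": 90},
  {"x": 0.452, "y": 0.133, "z": 0.008, "wx": 0, "wy": 0, "wz": -0.1, "claw": 90},
  {"x": 0.452, "y": 0.133, "z": 0.008, "wx": 0, "wy": 0, "wz": -0.1, "claw": 90},
  {"x": 0.452, "y": 0.133, "z": 0.008, "wx": 0, "wy": 0, "wz": -0.1, "claw": 90},
  {"x": 0.452, "y": 0.133, "z": 0.008, "wx": 0, "wy": 0, "wz": -0.1, "claw": 90},
  {"x": 0.452, "y": 0.133, "z": 0.008, "wx": 0, "wy": 0, "wz": -0.1, "claw": 90},
  {"x": 0.452, "y": 0.133, "z": 0.008, "wx": 0, "wy": 0, "wz": -0.1, "claw": 90},
  {"x": 0.452, "y": 0.133, "z": 0.008, "wx": 0, "wy": 0, "wz": -0.1, "claw": 90},
  {"x": 0.452, "y": 0.133, "z": 0.008, "wx": 0, "wy": 0, "wz": -0.1, "claw": 90},
  {"x": 0.452, "y": 0.133, "z": 0.008, "wx": 0, "wy": 0, "wz": -0.1, "claw": 90},
])

```text
time_s: 35.32
ee_pos: [0.608, 0.2414, 0.1989]
tcp_rot: [-0.0, 0.678, 0.735, 0.001]
ft_force: [0.9, -0.1, -0.7]
width: 0.0553
gripper_force: 0.0
```

Emit:
play_rows([
  {"x": 0, "y": 0, "z": 0, "wx": 0, "wy": 0, "wz": 0, "claw": 90},
  {"x": 0, "y": 0, "z": 0, "wx": 0, "wy": 0, "wz": 0, "claw": 90},
])

```text
time_s: 35.48
ee_pos: [0.6073, 0.2366, 0.1987]
tcp_rot: [-0.0, 0.678, 0.735, -0.0]
ft_force: [-0.2, -0.5, -0.2]
width: 0.0555
gripper_force: 0.0
```

```bash
python3 -c "
from h import *
s,im=snap('wrist','w12');print(s['ee_pos'],s['width']);np.save('s12.npy',s,allow_pickle=True)
print(proj('wrist',[.6353,.2457,.058],s));
u,v=proj('wrist',[.6353,.2457,.043],s).astype(int)
# white dish blob near expected
g=im.min(2);sub=np.zeros_like(g);sub[max(v-70,0):v+70,u-70:u+70]=g[max(v-70,0):v+70,u-70:u+70]
m=(sub>120).astype(np.uint8);n,l,st,c=cv2.connectedComponentsWithStats(m)
for i in range(1,n):
    if st[i,4]>500:print(st[i],c[i],ray('wrist',c[i],.043,s))
mv([.6353,.2457,.055],1.65)"
```

```text
[0.60729243 0.23660207 0.19871824] 0.055489324321687156
[355.34760664 184.79181864]
[283 111 140   5 700] [352.5 113. ] [0.62772124 0.30765514 0.043     ]
[ 321  149   66   65 3200] [353.279375  180.9865625] [0.63482642 0.24610475 0.043     ]
mv [0.0078 0.0288 0.1439] rot [-0.001  0.    -0.   ] rows 3.5247938346918284 q6~ 0.29
```

Dish B is still where I measured it, so I'll grasp it.

Emit:
play_rows([
  {"x": 0.008, "y": 0.028, "z": 0.03, "wx": 0, "wy": 0, "wz": 0, "claw": 90},
  {"x": 0.008, "y": 0.028, "z": 0.07, "wx": 0, "wy": 0, "wz": 0, "claw": 90},
  {"x": 0.008, "y": 0.028, "z": 0.11, "wx": 0, "wy": 0, "wz": 0, "claw": 90},
  {"x": 0.008, "y": 0.028, "z": 0.135, "wx": 0, "wy": 0, "wz": 0, "claw": 90},
  {"x": 0.008, "y": 0.028, "z": 0.1435, "wx": 0, "wy": 0, "wz": 0, "claw": 90},
  {"x": 0.008, "y": 0.028, "z": 0.1435, "wx": 0, "wy": 0, "wz": 0, "claw": 255},
  {"x": 0.008, "y": 0.028, "z": 0.1435, "wx": 0, "wy": 0, "wz": 0, "claw": 255},
  {"x": 0.008, "y": 0.028, "z": 0.1435, "wx": 0, "wy": 0, "wz": 0, "claw": 255},
  {"x": 0.008, "y": 0.028, "z": 0.1435, "wx": 0, "wy": 0, "wz": 0, "claw": 255},
  {"x": 0.008, "y": 0.028, "z": 0.1435, "wx": 0, "wy": 0, "wz": 0, "claw": 255},
  {"x": 0.008, "y": 0.028, "z": 0.1435, "wx": 0, "wy": 0, "wz": 0, "claw": 255},
])

```text
time_s: 36.45
ee_pos: [0.6362, 0.2467, 0.0584]
tcp_rot: [0.001, 0.679, 0.734, 0.002]
ft_force: [0.2, -2.5, 8.5]
width: 0.0161
gripper_force: 29.4
```

Emit:
play_rows([
  {"x": 0, "y": 0, "z": -0.015, "wx": 0, "wy": 0, "wz": 0, "claw": 255},
  {"x": 0, "y": 0, "z": -0.05, "wx": 0, "wy": 0, "wz": 0, "claw": 255},
  {"x": 0, "y": 0, "z": -0.09, "wx": 0, "wy": 0, "wz": 0, "claw": 255},
  {"x": 0, "y": 0, "z": -0.13, "wx": 0, "wy": 0, "wz": 0, "claw": 255},
  {"x": 0, "y": 0, "z": -0.13, "wx": 0, "wy": 0, "wz": 0, "claw": 255},
  {"x": 0, "y": 0, "z": -0.13, "wx": 0, "wy": 0, "wz": 0, "claw": 255},
])

```text
time_s: 36.95
ee_pos: [0.6359, 0.2471, 0.1901]
tcp_rot: [0.002, 0.679, 0.735, 0.003]
ft_force: [-0.3, -0.9, -1.5]
width: 0.0164
gripper_force: 29.5
```

```bash
python3 -c "
from h import *
s=observe();print(s['ee_pos'],s['width']);mv([.5661,-.2204,.16],1.55)
s3,im=snap('top','t4');c=im[180:300,375:505];cv2.imwrite('pics/c13.png',cv2.resize(c,None,fx=4,fy=4,interpolation=2))"
```

```text
[0.63592328 0.2471369  0.19007971] 0.01636842918333961
mv [-0.4606 -0.1067  0.0287] rot [ 0.006 -0.002  0.1  ] rows 11.359184376913172 q6~ -0.35
```

View pics/c13.png

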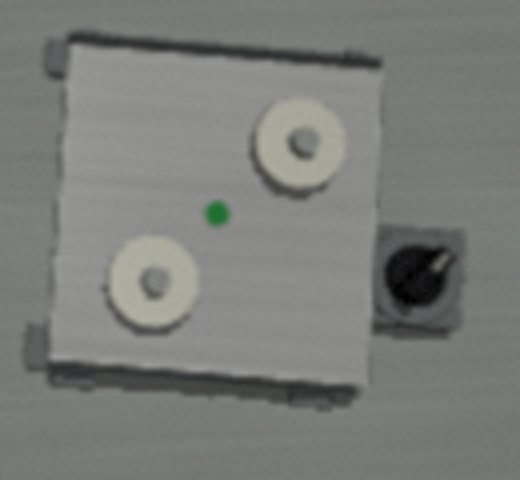

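Both placed dishes stand well inside the plate, C at (302,143) and A at (153,283). Now I'll place B at the free back-left spot.

Emit:
play_rows([
  {"x": -0.46, "y": -0.107, "z": 0.028, "wx": 0, "wy": 0, "wz": 0.1, "claw": 255},
  {"x": -0.46, "y": -0.107, "z": 0.028, "wx": 0, "wy": 0, "wz": 0.1, "claw": 255},
  {"x": -0.46, "y": -0.107, "z": 0.028, "wx": 0, "wy": 0, "wz": 0.1, "claw": 255},
  {"x": -0.46, "y": -0.107, "z": 0.028, "wx": 0, "wy": 0, "wz": 0.1, "claw": 255},
  {"x": -0.46, "y": -0.107, "z": 0.028, "wx": 0, "wy": 0, "wz": 0.1, "claw": 255},
  {"x": -0.46, "y": -0.107, "z": 0.028, "wx": 0, "wy": 0, "wz": 0.1, "claw": 255},
  {"x": -0.46, "y": -0.107, "z": 0.028, "wx": 0, "wy": 0, "wz": 0.1, "claw": 255},
  {"x": -0.46, "y": -0.107, "z": 0.028, "wx": 0, "wy": 0, "wz": 0.1, "claw": 255},
  {"x": -0.46, "y": -0.107, "z": 0.028, "wx": 0, "wy": 0, "wz": 0.1, "claw": 255},
  {"x": -0.46, "y": -0.107, "z": 0.028, "wx": 0, "wy": 0, "wz": 0.1, "claw": 255},
  {"x": -0.46, "y": -0.107, "z": 0.028, "wx": 0, "wy": 0, "wz": 0.1, "claw": 255},
  {"x": -0.46, "y": -0.107, "z": 0.028, "wx": 0, "wy": 0, "wz": 0.1, "claw": 255},
])

```text
time_s: 38.0
ee_pos: [0.5626, -0.2246, 0.1563]
tcp_rot: [-0.001, 0.716, 0.699, -0.001]
ft_force: [-0.3, 0.2, -1.2]
width: 0.0156
gripper_force: 29.6
```

Emit:
play_rows([
  {"x": 0, "y": 0, "z": 0, "wx": 0, "wy": 0, "wz": 0, "claw": 255},
  {"x": 0, "y": 0, "z": 0, "wx": 0, "wy": 0, "wz": 0, "claw": 255},
  {"x": 0, "y": 0, "z": 0, "wx": 0, "wy": 0, "wz": 0, "claw": 255},
])

```text
time_s: 38.25
ee_pos: [0.5644, -0.219, 0.1572]
tcp_rot: [-0.001, 0.714, 0.7, -0.0]
ft_force: [0.4, 0.8, 0.1]
width: 0.0162
gripper_force: 29.6
```

```bash
python3 -c "
from h import *
s=observe();print(s['ee_pos'],s['width']);mv([.5661,-.2204,.098],1.55)"
```

```text
[ 0.56436337 -0.21903359  0.15717302] 0.016203392588787148
mv [-0.0014  0.0018  0.0592] rot [-0.001 -0.001  0.   ] rows 1.4200064449915148 q6~ -0.35
```

Emit:
play_rows([
  {"x": 0, "y": 0, "z": 0.035, "wx": 0, "wy": 0, "wz": 0, "claw": 255},
  {"x": 0, "y": 0, "z": 0.048, "wx": 0, "wy": 0, "wz": 0, "claw": 255},
  {"x": 0, "y": 0, "z": 0.056, "wx": 0, "wy": 0, "wz": 0, "claw": 255},
  {"x": 0, "y": 0, "z": 0.06, "wx": 0, "wy": 0, "wz": 0, "claw": 255},
  {"x": 0, "y": 0, "z": 0.06, "wx": 0, "wy": 0, "wz": 0, "claw": 255},
  {"x": 0, "y": 0, "z": 0.06, "wx": 0, "wy": 0, "wz": 0, "claw": 120},
  {"x": 0, "y": 0, "z": 0.06, "wx": 0, "wy": 0, "wz": 0, "claw": 120},
  {"x": 0, "y": 0, "z": 0.06, "wx": 0, "wy": 0, "wz": 0, "claw": 120},
  {"x": 0, "y": 0, "z": 0.06, "wx": 0, "wy": 0, "wz": 0, "claw": 120},
  {"x": 0, "y": 0, "z": 0.03, "wx": 0, "wy": 0, "wz": 0, "claw": 120},
  {"x": 0, "y": 0, "z": -0.01, "wx": 0, "wy": 0, "wz": 0, "claw": 120},
  {"x": 0, "y": 0, "z": -0.05, "wx": 0, "wy": 0, "wz": 0, "claw": 120},
])

```text
time_s: 39.25
ee_pos: [0.5639, -0.2201, 0.2085]
tcp_rot: [-0.001, 0.714, 0.7, -0.0]
ft_force: [0.5, -0.7, 0.1]
width: 0.0452
gripper_force: 0.0
```

```bash
python3 -c "
from h import *
s=observe();print(s['ee_pos'],s['width']);mv([.4645,.066,.2],1.65)"
```

```text
[ 0.56391917 -0.22006408  0.20847174] 0.045205068046764066
mv [ 0.2839 -0.1054  0.0089] rot [-0.002 -0.001 -0.1  ] rows 7.265379828951137 q6~ 0.06
```

Emit:
play_rows([
  {"x": 0.284, "y": -0.105, "z": 0.008, "wx": 0, "wy": 0, "wz": -0.1, "claw": 110},
  {"x": 0.284, "y": -0.105, "z": 0.008, "wx": 0, "wy": 0, "wz": -0.1, "claw": 110},
  {"x": 0.284, "y": -0.105, "z": 0.008, "wx": 0, "wy": 0, "wz": -0.1, "claw": 110},
  {"x": 0.284, "y": -0.105, "z": 0.008, "wx": 0, "wy": 0, "wz": -0.1, "claw": 110},
  {"x": 0.284, "y": -0.105, "z": 0.008, "wx": 0, "wy": 0, "wz": -0.1, "claw": 110},
  {"x": 0.284, "y": -0.105, "z": 0.008, "wx": 0, "wy": 0, "wz": -0.1, "claw": 110},
  {"x": 0.284, "y": -0.105, "z": 0.008, "wx": 0, "wy": 0, "wz": -0.1, "claw": 110},
  {"x": 0.284, "y": -0.105, "z": 0.008, "wx": 0, "wy": 0, "wz": -0.1, "claw": 110},
  {"x": 0.284, "y": -0.105, "z": 0.008, "wx": 0, "wy": 0, "wz": -0.1, "claw": 110},
  {"x": 0.284, "y": -0.105, "z": 0.008, "wx": 0, "wy": 0, "wz": -0.1, "claw": 110},
])

```text
time_s: 40.08
ee_pos: [0.4657, 0.0659, 0.1999]
tcp_rot: [0.0, 0.678, 0.735, 0.0]
ft_force: [-0.0, 0.6, -0.1]
width: 0.0486
gripper_force: 0.0
```

```bash
python3 -c "
from h import *
s=observe();print(s['ee_pos'],s['width']);mv([.4640,.066,.083],1.65)"
```

```text
[0.46568711 0.06592009 0.19994122] 0.048612567819248304
mv [ 0.0002 -0.0018  0.1169] rot [0.001 0.    0.001] rows 2.8046384015803976 q6~ 0.06
```

Emit:
play_rows([
  {"x": 0, "y": -0.001, "z": 0.04, "wx": 0, "wy": 0, "wz": 0, "claw": 110},
  {"x": 0, "y": -0.001, "z": 0.08, "wx": 0, "wy": 0, "wz": 0, "claw": 110},
  {"x": 0, "y": -0.001, "z": 0.116, "wx": 0, "wy": 0, "wz": 0, "claw": 110},
  {"x": 0, "y": -0.001, "z": 0.116, "wx": 0, "wy": 0, "wz": 0, "claw": 255},
  {"x": 0, "y": -0.001, "z": 0.116, "wx": 0, "wy": 0, "wz": 0, "claw": 255},
  {"x": 0, "y": -0.001, "z": 0.116, "wx": 0, "wy": 0, "wz": 0, "claw": 255},
  {"x": 0, "y": -0.001, "z": 0.116, "wx": 0, "wy": 0, "wz": 0, "claw": 255},
  {"x": 0, "y": -0.001, "z": 0.116, "wx": 0, "wy": 0, "wz": 0, "claw": 255},
  {"x": 0, "y": -0.001, "z": 0.116, "wx": 0, "wy": 0, "wz": 0, "claw": 255},
])

```text
time_s: 40.83
ee_pos: [0.4649, 0.0655, 0.0844]
tcp_rot: [0.001, 0.679, 0.734, 0.0]
ft_force: [0.4, -1.6, -3.0]
width: 0.0113
gripper_force: 33.4
```

Emit:
play_rows([
  {"x": 0.02, "y": 0, "z": 0, "wx": 0, "wy": 0, "wz": 0, "claw": 255},
  {"x": 0.04, "y": 0, "z": 0, "wx": 0, "wy": 0, "wz": 0, "claw": 255},
  {"x": 0.06, "y": 0, "z": 0, "wx": 0, "wy": 0, "wz": 0, "claw": 255},
  {"x": 0.08, "y": 0, "z": 0, "wx": 0, "wy": 0, "wz": 0, "claw": 255},
  {"x": 0.1, "y": 0, "z": 0, "wx": 0, "wy": 0, "wz": 0, "claw": 255},
  {"x": 0.12, "y": 0, "z": 0, "wx": 0, "wy": 0, "wz": 0, "claw": 255},
  {"x": 0.135, "y": 0, "z": 0, "wx": 0, "wy": 0, "wz": 0, "claw": 255},
  {"x": 0.145, "y": 0, "z": 0, "wx": 0, "wy": 0, "wz": 0, "claw": 255},
  {"x": 0.15, "y": 0, "z": 0, "wx": 0, "wy": 0, "wz": 0, "claw": 255},
  {"x": 0.153, "y": 0, "z": 0, "wx": 0, "wy": 0, "wz": 0, "claw": 255},
  {"x": 0.153, "y": 0, "z": 0, "wx": 0, "wy": 0, "wz": 0, "claw": 255},
])

```text
time_s: 41.75
ee_pos: [0.4524, 0.2151, 0.0841]
tcp_rot: [0.002, 0.678, 0.735, -0.002]
ft_force: [0.9, -29.7, 9.1]
width: 0.0114
gripper_force: 35.2
```

Emit:
play_rows([
  {"x": 0.002, "y": 0, "z": 0, "wx": 0, "wy": 0, "wz": 0, "claw": 255},
  {"x": 0.003, "y": 0, "z": 0, "wx": 0, "wy": 0, "wz": 0, "claw": 255},
  {"x": 0.003, "y": 0, "z": 0, "wx": 0, "wy": 0, "wz": 0, "claw": 255},
])

```text
time_s: 42.0
ee_pos: [0.4522, 0.2165, 0.0839]
tcp_rot: [0.002, 0.678, 0.735, -0.003]
ft_force: [3.8, -42.7, 9.3]
width: 0.0115
gripper_force: 35.5
```

Emit:
play_rows([
  {"x": -0.004, "y": 0, "z": 0, "wx": 0, "wy": 0, "wz": 0, "claw": 110},
  {"x": -0.004, "y": 0, "z": 0, "wx": 0, "wy": 0, "wz": 0, "claw": 110},
  {"x": -0.004, "y": 0, "z": 0, "wx": 0, "wy": 0, "wz": 0, "claw": 110},
  {"x": -0.004, "y": 0, "z": 0, "wx": 0, "wy": 0, "wz": 0, "claw": 110},
  {"x": -0.004, "y": 0, "z": -0.04, "wx": 0, "wy": 0, "wz": 0, "claw": 110},
  {"x": -0.004, "y": 0, "z": -0.08, "wx": 0, "wy": 0, "wz": 0, "claw": 110},
  {"x": -0.004, "y": -0.1, "z": -0.2, "wx": 0, "wy": 0, "wz": 0, "claw": 110},
  {"x": -0.004, "y": -0.1, "z": -0.2, "wx": 0, "wy": 0, "wz": 0, "claw": 110},
  {"x": -0.004, "y": -0.1, "z": -0.2, "wx": 0, "wy": 0, "wz": 0, "claw": 110},
  {"x": -0.004, "y": -0.1, "z": -0.2, "wx": 0, "wy": 0, "wz": 0, "claw": 110},
  {"x": -0.004, "y": -0.1, "z": -0.2, "wx": 0, "wy": 0, "wz": 0, "claw": 110},
  {"x": -0.004, "y": -0.1, "z": -0.2, "wx": 0, "wy": 0, "wz": 0, "claw": 110},
])

```text
time_s: 43.0
ee_pos: [0.3526, 0.2099, 0.285]
tcp_rot: [0.001, 0.678, 0.735, 0.002]
ft_force: [-0.6, 0.2, 0.4]
width: 0.0486
gripper_force: 0.0
```

```bash
python3 -c "
from h import *
from dot import *
s,im=snap('top','t5');snap('scene','sc5');print(s['ee_pos'],s['ft_force'])
T=[c for n,c in dot('pics/t5.png') if abs(c[0]-429)<15 and abs(c[1]-233)<15];S=[c for n,c in dot('pics/sc5.png') if abs(c[0]-220)<15 and abs(c[1]-187)<15]
print(tri(T[0],S[0]))
c=im[145:305,200:500];cv2.imwrite('pics/c14.png',cv2.resize(c,(795,424),interpolation=2))"
```

```text
[0.35261184 0.20990582 0.28500361] [-0.58528729  0.1547501   0.40688366]
(array([ 0.5114, -0.2655,  0.0575]), array([-0.05,  0.01, -0.05, -0.  ]))
```

View pics/c14.png

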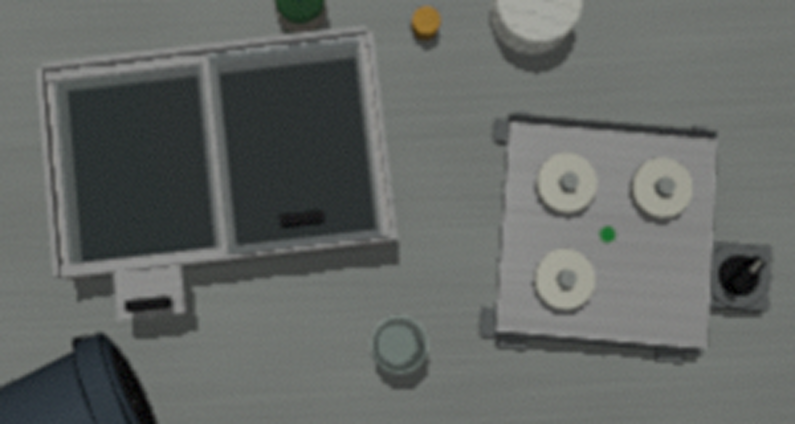

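All three dishes stand on the plate, at crop positions (567,183), (662,187) and (565,279). Both doors are shut, the bystanders are where they were, and the touch and knob-angle readings agree that the plate is level.

```bash
python3 -c "
from workcell import *
print(finish_job())"
```

```text
the job is handed in; nothing more can be done
None
```

I handed the job in with the platform level to within about 0.002 rad by touch, all three dishes standing well inside the plate, both chest doors pushed to their shut stops and nothing else visibly moved; it returned no verdict.

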